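Rack the dose tubes of a tasting flight by roast

ROBOT

A 6-joint arm with a two-finger parallel gripper is mounted at the origin on a cart in front of the work surface, level with it; the furniture and walls round the work are solid. World frame = base frame: x ahead of the robot, y to its left, z up, the work surface at z = 0. Lengths are in m, angles in rad, forces in N, time in s.
With the tool pointing down it reaches from about 0.3 to 0.95 m from the base axis. Payload 3.1 kg.
Tool frame: the origin (TCP) lies where the fingers leave the gripper's body, on its centre line; the fingertips stand 73 mm ahead of it and the grasp point (between the pads) lies 54 mm ahead of it; z points along the fingers, y is the line along which they close (so a half turn about z gives the same grasp; the last joint's range is limited). The gripper opens to 85 mm and grips with 20 to 120 N. Pads are 22 mm wide; open, the fingers measure 114 mm over their backs; the gripper's body (76 mm by 85 mm) begins 54 mm behind the grasp point. The pads swing forward as they close: fully open they stand 13 mm farther back than shut.
Start: joints at [-1.301, 0.308, 1.634, -0, 1.2, -0.07], TCP at [0.208, -0.589, 0.304] pointing down, gripper open.
Joint ranges: [-3.06, 3.06], [-0.79, 1.96], [0.05, 2.63], [-1.19, 4.34], [0.05, 2.64], [-2.94, 2.94]. Speed limits (rad/s): [2.79, 2.79, 3.14, 3.14, 3.14, 3.14].

INTERFACE

Orientations are given as a unit quaternion [w, x, y, z].
In Python, from workcell import r, eyes, order, nets gives the robot as it stands.
- The arm moves only by the tool carry_out, never from a script. Its arguments are lists of equal length, an entry for each row: "twist": the turn, a rotation vector about the tool's x, y, z in degrees, a list of three; "slide": the shift along the tool's x, y, z in m, a list of three; "hand": the finger opening in m, from 0 to 0.0854. In form: {"twist": [[wx, wy, wz], ...], "slide": [[tx, ty, tz], ...], "hand": [hand, ...]}. A call has exactly 5 rows; each row is the pose to reach, as a shift and turn from the pose commanded when the call began, along the tool's axes at that moment; what a row does not reach only later rows make up. A row lasts 1/8 s, in which the tool goes at most 62.5 mm and 10.7 degrees, less where a joint would pass 70% of its speed; a pose out of reach is approached as far as the arm can. A call with a gripper value outside its range is refused whole. The fingers move at their own pace and stop on an object; the grip force is fixed at half the most. Time passes only in rows, so rows that repeat a pose let the fingers close, or fill a call up. It gives the time, the measured TCP pose, the force, the opening and the grip force at its end, in the units of the state.
- r.get_state(): the state, without advancing time (a new reading comes with each control period).
- eyes.capture(name): name is "scene" or "top"; returns a dict with "frame" (384x512x3 uint8, red, green, blue), "K" (3x3 intrinsics, pixels), "extrinsics" (4x4, takes a point from camera to world coordinates). Camera axes: x right, y up, looking along -z (the intrinsics and any distortion apply to the point x, -y, -z); pixel columns grow to the right and rows downward; lengths in m; the calibration is good to about 2 mm. A picture is of the moment at which its call begins. There is no depth.
- order.hand_in(): hands the job in; it is judged then, once.
Trained networks look in the newest picture that a camera, given by its name, has taken for a name from the list of things; names that differ only in an ending like _2 or _b are one class to them, and where a whole thing is asked for, a point or a joint stands for the part that bears it (a point fixed in the world has none). Each returns a list of dicts, best first, with "confidence" (0 to 1); they miss things now and then, are a little off and sometimes report something else, mostly with a low value. They report only what shows in the picture. A call takes as long as a camera call. They do not tell look-alikes from the thing itself.
- nets.silhouettes(thing, camera): "pixels" (384x512 bool, what is visible of it) and "rect" ([centre column, centre row, width, height] in pixels, round what is visible of it).
- nets.pinpoint(thing, camera): "centre" ([column, row] in pixels: a listed point, or the origin of a listed thing).
The state is a dict: "time_s": time; "qpos": joint angles; "joint_vel": joint speeds; "tau": joint torques, N m; "tool_pos": TCP position; "tcp_rot": TCP orientation; "contact_force": force on the tool from outside, world axes, zero at the start; "ft_torque": the same for the moment, N m; "gripper_width": opening from 0.0 (shut) to 1.0 (fully open); "gripper_force": force on a finger pad.
Only numpy, scipy, OpenCV 4.12 (cv2) and the standard library are available. Lean on these libraries where they do the work, as an engineer would, in place of code of your own. Each camera call takes 0.05 s, during which the arm holds its last target. There are 200 camera calls.

TASK

Rack the four tubes of beans for the tasting flight in the holders on the rail by roast, one in each: the lightest in the holder next to the steel dosing cup, where grinding starts, then darker step by step to the darkest at the far end. Lower each tube gently until it stands fully home in its holder, knock none over, and leave the two cups where they stand.

Things in the scene. Friction and masses are not known exactly. Their poses are not given: they have to be found in the camera images.
- tube_blond: Sealed clear round tube standing upright, 28 mm in diameter, 100 mm tall, about 70 g, filled with coffee beans of the lightest roast, pale straw-brown; clear stopper flush with the wall, thin dark seal round its rim. Origin: centre of its underside; z up its axis. Any yaw is alike.
- tube_amber: Sealed clear round tube standing upright, 28 mm in diameter, 100 mm tall, about 70 g, filled with coffee beans of the second lightest roast, orange-brown; clear stopper flush with the wall, thin dark seal round its rim. Origin: centre of its underside; z up its axis. Any yaw is alike.
- tube_brown: Sealed clear round tube standing upright, 28 mm in diameter, 100 mm tall, about 70 g, filled with coffee beans of the second darkest roast, chocolate-brown; clear stopper flush with the wall, thin dark seal round its rim. Origin: centre of its underside; z up its axis. Any yaw is alike.
- tube_black: Sealed clear round tube standing upright, 28 mm in diameter, 100 mm tall, about 70 g, filled with coffee beans of the darkest roast, nearly black; clear stopper flush with the wall, thin dark seal round its rim. Origin: centre of its underside; z up its axis. Any yaw is alike.
- holder_1: Fixed wooden cup, the leftmost (+y end) of four in a row on a steel rail: 34 mm tall, 43 mm across, 49 mm at the flared mouth. Open bore 35 mm wide (41 at the mouth), 28 mm deep to a flat floor. Origin: centre of its underside, on the 8 mm thick rail; floor 6 mm above the origin, mouth 34 mm. y: along the rail, leftward; x: away from the robot. Neighbours about 54 mm apart.
- holder_2: Fixed wooden cup, the second from the left of four in a row on a steel rail: 34 mm tall, 43 mm across, 49 mm at the flared mouth. Open bore 35 mm wide (41 at the mouth), 28 mm deep to a flat floor. Origin: centre of its underside, on the 8 mm thick rail; floor 6 mm above the origin, mouth 34 mm. y: along the rail, leftward; x: away from the robot. Neighbours about 54 mm apart.
- holder_3: Fixed wooden cup, the third from the left of four in a row on a steel rail: 34 mm tall, 43 mm across, 49 mm at the flared mouth. Open bore 35 mm wide (41 at the mouth), 28 mm deep to a flat floor. Origin: centre of its underside, on the 8 mm thick rail; floor 6 mm above the origin, mouth 34 mm. y: along the rail, leftward; x: away from the robot. Neighbours about 54 mm apart.
- holder_4: Fixed wooden cup, the rightmost (-y end) of four in a row on a steel rail: 34 mm tall, 43 mm across, 49 mm at the flared mouth. Open bore 35 mm wide (41 at the mouth), 28 mm deep to a flat floor. Origin: centre of its underside, on the 8 mm thick rail; floor 6 mm above the origin, mouth 34 mm. y: along the rail, leftward; x: away from the robot. Neighbours about 54 mm apart.
- dosing_cup: Brushed steel dosing cup, 54 mm across and 69 mm tall, standing loose on the stand just past one end of the rail (left or right). It marks the end where grinding starts and must stay put. Origin: centre of its underside.
- tasting_cup: Cream stoneware tasting cup, 68 mm across and 62 mm tall, standing loose on the stand just past the other end of the rail; must stay put. Origin: centre of its underside. Not listed but in the way: the grinder beyond the row's right end (its motor overhangs from x = 0.62 m, y = -0.08 to 0.13 m, above z = 0.18 m) and a kettle 190 mm tall at about x = 0.57, y = -0.17 m.
There are look-alikes about, which are no part of the job. What is shaped like the tube_amber but yellow is not meant.

How it is judged:
By the outcome, as a careful person would: the job done as asked, in the order asked, and still so for the second after the job is handed in, with the robot touching nothing.
It also fails if it takes over 96 s, if anything falls off the work surface, if the arm or the gripper's body presses on something with over 40 N, if the wrist force passes 120 N, or if a joint passes its speed limit or range.

## Working session

There is one attempt and no reset: what is moved stays moved. The work goes in short steps, Python scripts to look and compute and a tool call to move; the robot and the scene stay as the last step left them, time stands still between calls to the robot, and variables do not carry over. Pictures are saved under pics/ and viewed, at most 14 in all, crops included, and the job is handed in when it is done.

Besides the shell and the picture viewer there is one more tool, called after "Call:" as name(argument=value, ...), one argument or row to a line, values as JSON. carry_out: Moves the arm, as the interface text tells. Its arguments: {"type":"object","properties":{"twist":{"type":"array","items":{"type":"array","items":{"type":"number"}}},"slide":{"type":"array","items":{"type":"array","items":{"type":"number"}}},"hand":{"type":"array","items":{"type":"number"}}},"required":["twist","slide","hand"]}

```bash
mkdir -p pics; cat > h.py <<'E'
import numpy as np, cv2
from workcell import r, eyes, order, nets
def cap(n,name=None):
    c=eyes.capture(n)
    if name: cv2.imwrite('pics/'+name,cv2.cvtColor(c['frame'],cv2.COLOR_RGB2BGR))
    return c
def ray(c,px):
    K=c['K'];E=c['extrinsics']
    d=np.array([(px[0]-K[0,2])/K[0,0],-(px[1]-K[1,2])/K[1,1],-1.])
    return E[:3,3],E[:3,:3]@d
def atz(c,px,z):
    o,d=ray(c,px);return o+d*(z-o[2])/d[2]
def proj(c,p):
    E=c['extrinsics'];q=E[:3,:3].T@(np.array(p)-E[:3,3]);K=c['K']
    return np.array([K[0,0]*q[0]/-q[2]+K[0,2],K[1,1]*-q[1]/-q[2]+K[1,2]])
E
python3 - <<'E'
from h import *
np.set_printoptions(precision=4,suppress=True)
cs={n:cap(n,n+'0.png') for n in('scene','top')}
for n,c in cs.items(): print(n,[k for k in c],c['K'].tolist(),c['extrinsics'].round(4).tolist())
for t in ['tube_blond','tube_amber','tube_brown','tube_black','holder_1','holder_2','holder_3','holder_4','dosing_cup','tasting_cup']:
  for n in cs:
    for d in nets.pinpoint(t,n)[:5]:
      z=.008 if 'holder' in t else 0
      print(t,n,np.round(d['centre'],1),round(d['confidence'],2),atz(cs[n],d['centre'],z)[:2].round(4))
print(r.get_state())
E
```

```text
scene ['frame', 'K', 'extrinsics'] [[356.87202726513505, 0.0, 259.56128466820286], [0.0, 356.87202726513505, 193.11154765612585], [0.0, 0.0, 1.0]] [[-0.8063, 0.3486, -0.4779, 0.0957], [-0.5915, -0.4783, 0.6491, 0.6976], [-0.0023, 0.806, 0.5919, 0.546], [0.0, 0.0, 0.0, 1.0]]
top ['frame', 'K', 'extrinsics'] [[444.635751601816, 0.0, 250.7638335289545], [0.0, 444.635751601816, 194.33538244718542], [0.0, 0.0, 1.0]] [[-0.0242, 0.9949, -0.0976, 0.4133], [-0.9997, -0.0249, -0.0063, 0.1338], [-0.0087, 0.0975, 0.9952, 0.8727], [0.0, 0.0, 0.0, 1.0]]
tube_blond scene [323.6 177.8] 0.81 [ 0.4365 -0.0619]
tube_blond scene [254.6 259.3] 0.72 [0.4083 0.2909]
tube_blond top [359.1 222. ] 0.9 [ 0.4392 -0.0712]
tube_blond top [168.8 239.1] 0.7 [0.415  0.3018]
tube_blond top [277.6 141.3] 0.69 [0.6038 0.0833]
tube_amber scene [293.6 257.2] 0.95 [0.3464 0.2384]
tube_amber top [199.2 272.4] 0.83 [0.3492 0.2431]
tube_amber top [167.8 242.9] 0.7 [0.4076 0.3038]
tube_amber top [335.2 167.1] 0.56 [ 0.5489 -0.0292]
tube_brown scene [290.7 195.3] 0.77 [0.4664 0.0594]
tube_brown top [288.8 209.7] 0.78 [0.4667 0
[... 1585 characters left out ...]
ng_cup scene [246.7 206.3] 0.18 [0.5297 0.1617]
dosing_cup top [169.9 240.5] 0.85 [0.4122 0.2996]
tasting_cup scene [240.5 180.8] 0.9 [0.6117 0.0837]
tasting_cup top [278.4 139.1] 0.87 [0.6082 0.0815]
{'time_s': 1.1, 'qpos': array([-1.3007,  0.308 ,  1.6338,  0.    ,  1.1997, -0.0697]), 'joint_vel': array([ 0.001 ,  0.0006,  0.0005,  0.0005, -0.0011, -0.0001]), 'tau': array([  0.0004, -41.5301, -27.7085,  -0.0003,   0.0008,  -0.    ]), 'tool_pos': array([ 0.2083, -0.5893,  0.3039]), 'tcp_rot': array([0.    , 0.9856, 0.1691, 0.    ]), 'contact_force': array([ 0.3337, -0.0875,  0.701 ]), 'ft_torque': array([ 0.0029, -0.0037,  0.009 ]), 'gripper_force': 0.0, 'gripper_width': 0.9995815609991221}
```

View images.

View pics/scene0.png

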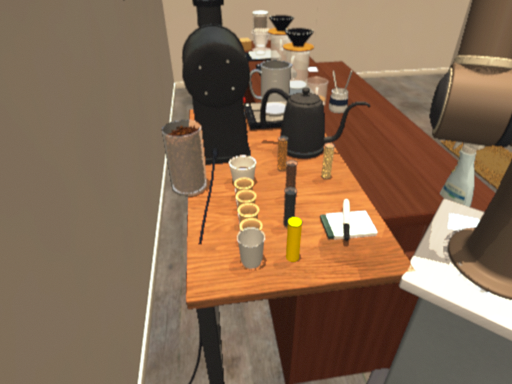

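View pics/top0.png

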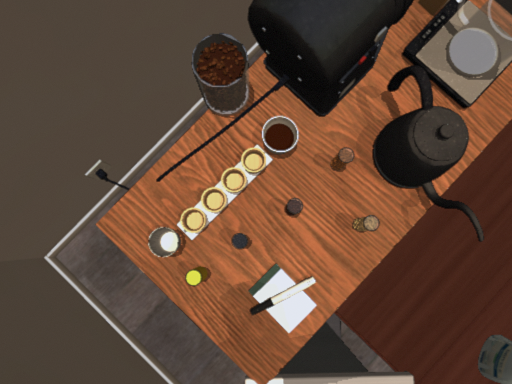

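```bash
python3 - <<'E'
from h import *
import pickle
np.set_printoptions(precision=4,suppress=True)
cs={n:cap(n) for n in('scene','top')}
out={}
for t in ['tube_blond','tube_amber','tube_brown','tube_black','holder_1','dosing_cup','tasting_cup']:
  for n in cs:
    out[t,n]=nets.silhouettes(t,n)
    for d in out[t,n][:6]: print(t,n,np.round(d['rect'],1),int(d['pixels'].sum()),round(d['confidence'],2))
pickle.dump((cs,out),open('sil.pkl','wb'))
a=cs['scene']['frame'][120:275,225:345]; b=cs['top']['frame'][125:290,145:390]
a=cv2.resize(a,None,fx=3.2,fy=3.2,interpolation=cv2.INTER_CUBIC);b=cv2.resize(b,None,fx=1.6,fy=1.6)
im=np.zeros((500,790,3),np.uint8);im[:a.shape[0],:a.shape[1]]=a;im[:b.shape[0],390:390+b.shape[1]]=b
cv2.imwrite('pics/crop.png',im[...,::-1])
E
```

```text
tube_blond scene [326.6 160.3  13.5  38.6] 386 0.56
tube_blond top [364.9 223.7  24.4  17.4] 373 0.9
tube_amber scene [292.2 238.9  13.9  38.7] 559 0.66
tube_amber scene [281.1 153.2  10.5  36.5] 344 0.6
tube_amber top [196.8 275.1  23.4  14.4] 320 0.73
tube_brown scene [290.2 173.6  15.   29.5] 324 0.71
tube_brown top [293.6 208.7  14.5  18.6] 231 0.79
tube_black scene [290.9 207.2  16.8  44.8] 438 0.68
tube_black top [239.1 240.8  16.8  15. ] 211 0.55
holder_1 scene [250.  212.9  20.3  19.4] 288 0.85
holder_1 scene [247.3 196.6  20.3  13.7] 258 0.63
holder_1 scene [243.8 184.4  19.7  11. ] 173 0.59
holder_1 scene [251.8 225.7  24.7  12.8] 177 0.54
holder_1 scene [242.1 168.6  24.3  29.6] 578 0.3
holder_1 top [251.9 162.2  21.5  27.5] 505 0.86
holder_1 top [233.3 180.2  22.   25.3] 468 0.81
holder_1 top [194.9 219.2  24.2  27.6] 526 0.6
holder_1 top [212.5 200.4  24.   29.3] 487 0.59
dosing_cup scene [250.2 249.4  26.6  44.4] 915 0.68
dosing_cup top [163.2 242.4  32.3  29.5] 712 0.64
tasting_cup scene [240.4 168.6  25.6  26.1] 498 0.57
tasting_cup top [279.8 135.2  36.4  41.3] 1153 0.81
```

View pics/crop.png

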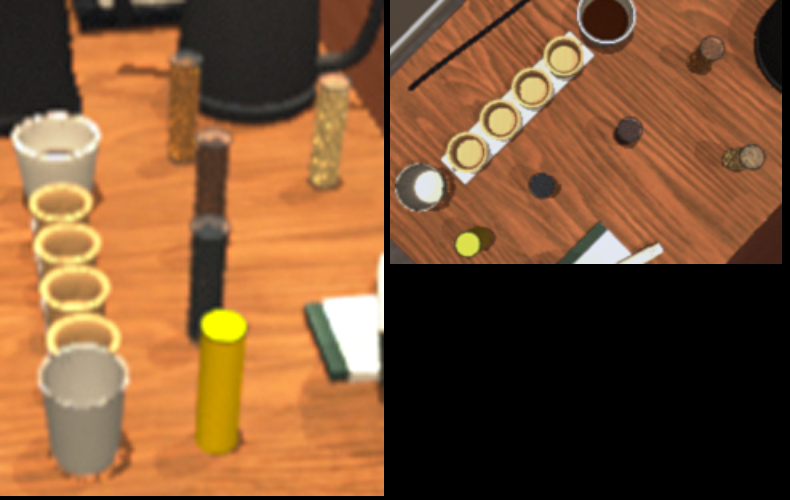

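```bash
cat >> h.py <<'E'
def outline(c,x,y,rz):
    a=np.linspace(0,2*np.pi,40)
    P=np.array([proj(c,(x+rr*np.cos(t),y+rr*np.sin(t),z)) for rr,z in rz for t in a])
    return cv2.convexHull(P.astype(np.float32))[:,0]
def fit(c,mask,x0,rz):
    from scipy.optimize import minimize
    ys,xs=np.nonzero(mask);S=4;x1,y1=xs.min()-15,ys.min()-15
    m=cv2.resize(mask[y1:ys.max()+15,x1:xs.max()+15].astype(np.uint8),None,fx=S,fy=S,interpolation=cv2.INTER_NEAREST)
    def f(p):
        q=np.zeros_like(m);h=(outline(c,*p,rz)-[x1-.5,y1-.5])*S
        cv2.fillPoly(q,[h.round().astype(np.int32)],1)
        return -(q&m).sum()/max(1,(q|m).sum())
    s=minimize(f,x0,method='Nelder-Mead',options=dict(initial_simplex=np.array(x0)+np.array([[-.005,-.005],[.008,0],[0,.008]]),xatol=2e-4))
    return s.x,-s.fun
TUBE=[(.014,0),(.014,.1)];HOLD=[(.0215,.008),(.0215,.034),(.0245,.042)]
E
python3 - <<'E'
from h import *
import pickle
np.set_printoptions(precision=4,suppress=True)
cs,out=pickle.load(open('sil.pkl','rb'))
T=cs['top'];S=cs['scene']
circ=dict(blond=(370.6,222.5),amber=(346.3,155),brown=(295,206.3),black=(241.3,240))
rz=[(.0135,.1)]
for k,p in circ.items(): print(k,'circle',atz(T,p,.1)[:2])
for t in circ:
  for n,c in cs.items():
    for d in out['tube_'+t,n]:
      print(t,n,*fit(c,d['pixels'],atz(T,circ[t],.1)[:2],TUBE))
for d in out['holder_1','top']:
  p=d['rect'][:2];print('h',*fit(T,d['pixels'],atz(T,p,.035)[:2],HOLD))
for u,v in [(468,153),(501,120),(533.5,88.5),(565,57)]:
  print('rim',atz(T,(145+(u-390)/1.6,125+v/1.6),.042)[:2])
for n,c in cs.items():
  print(n,[fit(c,out[k,n][0]['pixels'],x,z) for k,x,z in [('dosing_cup',(.412,.3),[(.022,0),(.027,.069)]),('tasting_cup',(.608,.08),[(.028,0),(.034,.062)])]])
E
```

```text
blond circle [ 0.4349 -0.0675]
amber circle [ 0.5544 -0.0309]
brown circle [0.4662 0.0623]
black circle [0.4102 0.157 ]
blond scene [ 0.4684 -0.048 ] -0.0
blond top [ 0.4602 -0.1163] -0.0
amber scene [ 0.5494 -0.0359] -0.0
amber scene [ 0.5354 -0.0579] -0.0
amber top [ 0.5494 -0.0359] -0.0
brown scene [0.4472 0.0353] -0.0
brown top [0.4495 0.0195] -0.0
black scene [0.3912 0.13  ] -0.0
black top [0.4389 0.1318] -0.0
h [0.5082 0.1607] -0.0
h [0.4763 0.1727] -0.0
h [0.4763 0.1968] -0.0
h [0.437 0.237] -0.0
rim [0.4481 0.2468]
rim [0.4858 0.2076]
rim [0.5221 0.1687]
rim [0.5587 0.1307]
scene [(array([0.456, 0.336]), np.float64(-0.0)), (array([0.5275, 0.0515]), np.float64(-0.0))]
top [(array([0.4417, 0.3278]), np.float64(-851650234243284.9)), (array([0.6385, 0.0487]), np.float64(-596075357020375.1))]h.py:27: RuntimeWarning: overflow encountered in scalar negative
  return -(q&m).sum()/max(1,(q|m).sum())
```

```bash
sed -i 's/return -(q&m).sum()/return -float((q\&m).sum())/' h.py
cat > f.py <<'E'
from h import *
import pickle
np.set_printoptions(precision=4,suppress=True)
cs,out=pickle.load(open('sil.pkl','rb'))
T=cs['top'];S=cs['scene']
circ=dict(blond=(370.6,222.5),amber=(346.3,155),brown=(295,206.3),black=(241.3,240))
for t in circ:
  for n,c in cs.items():
    for d in out['tube_'+t,n]:
      print(t,n,*fit(c,d['pixels'],atz(T,circ[t],.1)[:2],TUBE))
for d in out['holder_1','top']:
  p=d['rect'][:2];print('h',*fit(T,d['pixels'],atz(T,p,.035)[:2],HOLD))
for n,c in cs.items():
  print(n,[fit(c,out[k,n][0]['pixels'],x,z) for k,x,z in [('dosing_cup',(.412,.3),[(.022,0),(.027,.069)]),('tasting_cup',(.608,.08),[(.028,0),(.034,.062)])]])
E
cat > ov.py <<'E'
from h import *
import pickle
cs,out=pickle.load(open('sil.pkl','rb'))
tubes=dict(blond=(.4349,-.0675),amber=(.5544,-.0309),brown=(.4662,.0623),black=(.4102,.157))
holds=[(.4481,.2468),(.4858,.2076),(.5221,.1687),(.5587,.1307)]
im=np.zeros((600,800,3),np.uint8)
for n,(x0,y0,x1,y1,s,X) in dict(scene=(225,120,345,275,3.2,0),top=(170,135,385,260,1.9,385)).items():
  c=cs[n];a=cv2.resize(c['frame'][y0:y1,x0:x1],None,fx=s,fy=s,interpolation=cv2.INTER_CUBIC)
  def dr(o,col): cv2.polylines(a,[((o-[x0-.5,y0-.5])*s*16).astype(np.int32)],True,col,1,cv2.LINE_AA,4)
  for p in tubes.values(): dr(outline(c,*p,[TUBE[0]]),(0,255,0));dr(outline(c,*p,[TUBE[1]]),(0,255,255))
  for p in holds: dr(outline(c,*p,[HOLD[2]]),(255,0,255))
  b=im[:,X:X+a.shape[1]][:a.shape[0]];b[:]=a[:b.shape[0],:b.shape[1]]
cv2.imwrite('pics/ov.png',im[...,::-1])
E
python3 f.py; python3 ov.py
```

```text
blond scene [ 0.4356 -0.0694] 0.9363272839126423
blond top [ 0.4348 -0.0675] 0.9174681973316786
amber scene [ 0.5494 -0.0359] 0.0
amber scene [ 0.5556 -0.0299] 0.9141269574002358
amber top [ 0.5494 -0.0359] 0.0
brown scene [0.4753 0.0514] 0.6951797157982725
brown top [0.4674 0.0629] 0.8356350464115916
black scene [0.4101 0.1607] 0.8064741499767117
black top [0.4094 0.1616] 0.9316596931659693
h [0.5609 0.1333] 0.9320466890095921
h [0.5243 0.1722] 0.8734251049930004
h [0.4496 0.2496] 0.9483148608912011
h [0.4876 0.2106] 0.9017474829302164
scene [(array([0.4114, 0.299 ]), np.float64(0.9408234383066598)), (array([0.6099, 0.0775]), np.float64(0.7042316258351893))]
top [(array([0.4094, 0.3004]), np.float64(0.9134584536413218)), (array([0.6052, 0.0833]), np.float64(0.946916890080429))]
```

View pics/ov.png

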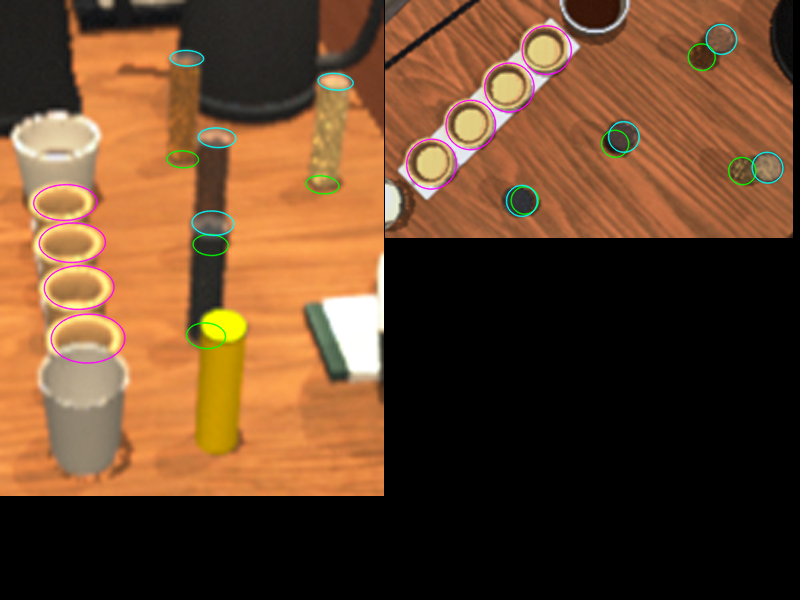

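Call:
carry_out(
  twist=[
    [0,0,-10.5],
    [0,0,-21],
    [0,0,-31.5],
    [0,0,-42],
    [0,0,-52.5],
  ],
  slide=[
    [0.042,-0.045,0],
    [0.084,-0.09,0],
    [0.126,-0.135,0],
    [0.168,-0.18,0],
    [0.21,-0.225,0],
  ],
  hand=[0.06,0.06,0.06,0.06,0.06],
)

```text
time_s: 2.52
tool_pos: [0.3318, -0.3054, 0.3042]
tcp_rot: [0.001, 0.808, 0.59, 0.0]
contact_force: [2.0, -0.3, -0.1]
gripper_width: 0.703
gripper_force: 0.0
```

```bash
cat >> h.py <<'E'
def plan(*targets,yaw=43.7):
    "print slide (tool axes) and twist from measured pose to world targets, y_tool at yaw, tool down"
    from scipy.spatial.transform import Rotation as R
    s=r.get_state();w,x,y,z=s['tcp_rot'];A=R.from_quat([x,y,z,w])
    a=np.radians(yaw);Y=np.array([np.cos(a),np.sin(a),0]);Z=np.array([0,0,-1.])
    G=R.from_matrix(np.c_[np.cross(Y,Z),Y,Z])
    print('t',s['time_s'],'pos',s['tool_pos'].round(4),'grip',s['gripper_width'].round(3),s['gripper_force'],'F',s['contact_force'].round(1),'q',s['qpos'].round(2))
    for t in targets: print(t,'slide',A.inv().apply(np.array(t)-s['tool_pos']).round(4),'twist',np.degrees((A.inv()*G).as_rotvec()).round(1))
E
python3 -c "
from h import *
plan((.435,-.068,.304),(.435,-.068,.22))"
```

```text
Traceback (most recent call last):
  File "h.py", line 37, in plan
    print('t',s['time_s'],'pos',s['tool_pos'].round(4),'grip',s['gripper_width'].round(3),s['gripper_force'],'F',s['contact_force'].round(1),'q',s['qpos'].round(2))
                                                              ^^^^^^^^^^^^^^^^^^^^^^^^
AttributeError: 'float' object has no attribute 'round'
```

```bash
sed -i "s/s\['gripper_width'\].round(3)/round(s['gripper_width']*85.4,1)/" h.py
python3 -c "
from h import *
plan((.435,-.068,.304),(.435,-.068,.22))"
```

```text
t 2.525 pos [ 0.3318 -0.3054  0.3042] grip 60.0 0.0 F [ 2.  -0.3 -0.1] q [-0.84 -0.04  2.03  0.    1.15 -0.53]
(0.435, -0.068, 0.304) slide [2.576e-01 2.600e-02 1.000e-04] twist [  0.1   0.1 -61.4]
(0.435, -0.068, 0.22) slide [0.2576 0.0259 0.0841] twist [  0.1   0.1 -61.4]
```

Call:
carry_out(
  twist=[
    [0,0,-10.5],
    [0,0,-21],
    [0,0,-31.5],
    [0,0,-42],
    [0,0,-52.5],
  ],
  slide=[
    [0.055,0.005,0.01],
    [0.11,0.01,0.02],
    [0.165,0.016,0.03],
    [0.22,0.022,0.05],
    [0.2576,0.026,0.07],
  ],
  hand=[0.06,0.06,0.06,0.06,0.06],
)

```text
time_s: 3.15
tool_pos: [0.4367, -0.0682, 0.234]
tcp_rot: [0.001, 0.462, 0.887, 0.0]
contact_force: [-0.8, -0.4, 0.5]
gripper_width: 0.7
gripper_force: 0.0
```

Call:
carry_out(
  twist=[
    [0,0,-8.9],
    [0,0,-8.9],
    [0,0,-8.9],
    [0,0,-8.9],
    [0,0,-8.9],
  ],
  slide=[
    [0,0,0],
    [0,0,0],
    [0,0,0],
    [0,0,0],
    [0,0,0],
  ],
  hand=[0.06,0.06,0.06,0.06,0.06],
)

```text
time_s: 3.78
tool_pos: [0.4358, -0.0707, 0.2342]
tcp_rot: [0.0, 0.397, 0.918, 0.0]
contact_force: [0.7, 0.5, -0.8]
gripper_width: 0.702
gripper_force: 0.0
```

```bash
python3 - <<'E'
from h import *
plan((.435,-.068,.126))
a=cap('top')['frame'][120:320,220:440];b=cap('scene')['frame'][60:260,230:430]
im=np.hstack([cv2.resize(a,(440,400)),cv2.resize(b,(360,400))]);cv2.imwrite('pics/g1.png',im[...,::-1])
E
```

```text
t 3.775 pos [ 0.4358 -0.0707  0.2342] grip 59.9 0.0 F [ 0.7  0.5 -0.8] q [-0.26  0.04  2.11  0.    0.99 -1.01]
(0.435, -0.068, 0.126) slide [0.0026 0.0013 0.1082] twist [ 0.   0.  -0.4]
```

View pics/g1.png

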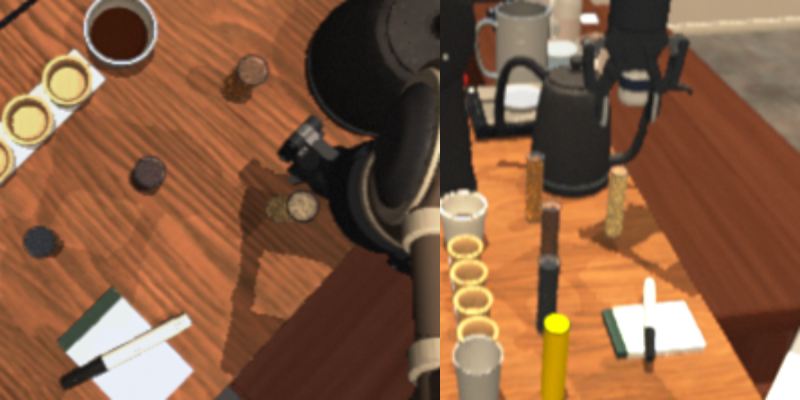

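```bash
python3 - <<'E'
from h import *
T=cap('top');S=cap('scene')
n=np.array([.723,.691,0]);p=np.array([.4358,-.0707,.2342])
for k in (0,.035,-.035):
  q=p+n*k-[0,0,.06]
  print(k,(proj(T,q)-[220,120])*2,(proj(S,q)-[230,60])*[1.8,2]+[440,0])
E
```

```text
0 [329.80030256 200.49460085] [625.19643017 115.27118842]
0.035 [297.2437205  169.02499843] [600.33376849 116.88560748]
-0.035 [362.60318732 232.20228256] [649.85645204 113.66992746]
```

Call:
carry_out(
  twist=[
    [0,0,-0.4],
    [0,0,-0.4],
    [0,0,-0.4],
    [0,0,-0.4],
    [0,0,-0.4],
  ],
  slide=[
    [0.0026,0.0013,0.02],
    [0.0026,0.0013,0.045],
    [0.0026,0.0013,0.045],
    [0.0026,0.0013,0.045],
    [0.0026,0.0013,0.045],
  ],
  hand=[0.06,0.06,0.06,0.06,0.06],
)

```text
time_s: 4.6
tool_pos: [0.4358, -0.0677, 0.19]
tcp_rot: [0.001, 0.393, 0.92, 0.0]
contact_force: [-0.1, -0.4, 0.3]
gripper_width: 0.699
gripper_force: 0.0
```

```bash
python3 - <<'E'
from h import *
plan((.435,-.068,.126))
T=cap('top');S=cap('scene')
a=T['frame'][150:280,310:440].copy();b=S['frame'][80:210,270:400].copy()
a=cv2.resize(a,(400,400),interpolation=cv2.INTER_CUBIC);b=cv2.resize(b,(400,400),interpolation=cv2.INTER_CUBIC)
n=np.array([.723,.691,0]);p=r.get_state()['tool_pos']
for k in (0,.03,-.03):
  q=p+n*k-[0,0,.07]
  for im,c,o in((a,T,(310,150)),(b,S,(270,80))):
    cv2.circle(im,tuple(int(v) for v in (proj(c,q)-o)*400/130),3,(0,255,0),-1)
cv2.imwrite('pics/g2.png',np.hstack([a,b])[...,::-1])
E
```

```text
t 4.6 pos [ 0.4358 -0.0677  0.19  ] grip 59.7 0.0 F [-0.1 -0.4  0.3] q [-0.25  0.11  2.14  0.    0.89 -1.02]
(0.435, -0.068, 0.126) slide [ 0.0005 -0.0008  0.064 ] twist [0.1 0.1 0.1]
```

View pics/g2.png

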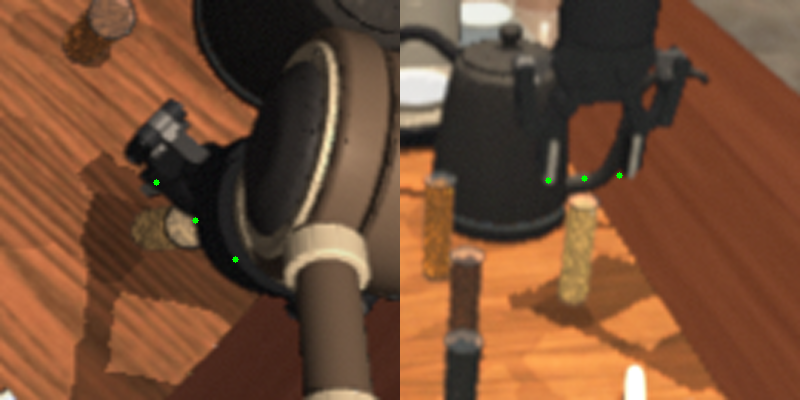

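Call:
carry_out(
  twist=[
    [0,0,0],
    [0,0,0],
    [0,0,0],
    [0,0,0],
    [0,0,0],
  ],
  slide=[
    [0,0,0.022],
    [0,0,0.044],
    [0,0,0.064],
    [0,0,0.064],
    [0,0,0.064],
  ],
  hand=[0.06,0.06,0.06,0.06,0.0],
)

```text
time_s: 5.32
tool_pos: [0.4356, -0.0676, 0.1257]
tcp_rot: [0.001, 0.393, 0.92, 0.0]
contact_force: [0.6, 0.6, 0.4]
gripper_width: 0.511
gripper_force: 0.0
```

Call:
carry_out(
  twist=[
    [0,0,0],
    [0,0,0],
    [0,0,0],
    [0,0,0],
    [0,0,0],
  ],
  slide=[
    [0,0,0],
    [0,0,0],
    [0,0,0],
    [0,0,0],
    [0,0,-0.005],
  ],
  hand=[0.0,0.0,0.0,0.0,0.0],
)

```text
time_s: 5.95
tool_pos: [0.4348, -0.0674, 0.1301]
tcp_rot: [-0.0, 0.393, 0.92, 0.0]
contact_force: [0.1, 0.1, -0.2]
gripper_width: 0.306
gripper_force: 58.9
```

```bash
python3 - <<'E'
from h import *
plan((.435,-.068,.23),(.4496,.2496,.23))
E
```

```text
t 5.95 pos [ 0.4348 -0.0674  0.1301] grip 26.2 58.92784506082535 F [ 0.1  0.1 -0.2] q [-0.25  0.22  2.17  0.    0.75 -1.02]
(0.435, -0.068, 0.23) slide [-0.0006 -0.0002 -0.0999] twist [ 0.  -0.   0.1]
(0.4496, 0.2496, 0.23) slide [ 0.2187  0.23   -0.0999] twist [ 0.  -0.   0.1]
```

Call:
carry_out(
  twist=[
    [0,0,0],
    [0,0,0],
    [0,0,0],
    [0,0,0],
    [0,0,0],
  ],
  slide=[
    [0,0,-0.05],
    [0,0,-0.1],
    [0.03,0.031,-0.125],
    [0.073,0.077,-0.125],
    [0.115,0.121,-0.125],
  ],
  hand=[0.0,0.0,0.0,0.0,0.0],
)

```text
time_s: 6.58
tool_pos: [0.4428, 0.1007, 0.2558]
tcp_rot: [0.001, 0.393, 0.919, 0.001]
contact_force: [1.2, -0.4, -1.2]
gripper_width: 0.31
gripper_force: 59.4
```

Call:
carry_out(
  twist=[
    [0,0,0],
    [0,0,0],
    [0,0,0],
    [0,0,0],
    [0,0,0],
  ],
  slide=[
    [0.042,0.044,0],
    [0.083,0.087,0],
    [0.104,0.109,0],
    [0.104,0.109,0],
    [0.104,0.109,0],
  ],
  hand=[0.0,0.0,0.0,0.0,0.0],
)

```text
time_s: 7.2
tool_pos: [0.449, 0.2492, 0.2545]
tcp_rot: [-0.0, 0.392, 0.92, -0.001]
contact_force: [0.4, -0.7, -0.3]
gripper_width: 0.311
gripper_force: 59.4
```

```bash
python3 - <<'E'
from h import *
plan((.4496,.2496,.20))
T=cap('top');S=cap('scene')
s=nets.silhouettes('tube_blond','scene')
x=r.get_state()['tool_pos']
for d in s[:3]:print(d['confidence'],d['rect'],fit(S,d['pixels'],x[:2],[(.014,x[2]-.126),(.014,x[2]-.065)]))
s=nets.silhouettes('holder_1','scene')
for d in s[:4]:print('h',d['confidence'],d['rect'],fit(S,d['pixels'],(.4496,.2496),HOLD))
def cr(c,x0,y0,f=4,w=100,h=125,dots=()):
  a=cv2.resize(c['frame'][y0:y0+h,x0:x0+w],None,fx=f,fy=f,interpolation=cv2.INTER_CUBIC)
  for q,col in dots: cv2.polylines(a,[((outline(c,*q[:2],q[2])-[x0-.5,y0-.5])*f).astype(np.int32)],True,col,1)
  return a
H=(.4496,.2496,[(.0245,.042)])
tb=(x[0],x[1],[(.014,x[2]-.126)])
D=[(H,(255,0,255)),(tb,(0,255,0))]
cv2.imwrite('pics/g3.png',np.hstack([cr(T,150,150,dots=D),cr(S,200,130,dots=D)])[...,::-1])
E
```

```text
t 7.2 pos [0.449  0.2492 0.2545] grip 26.5 59.43967044353485 F [ 0.4 -0.7 -0.3] q [ 0.42  0.15  1.94 -0.    1.06 -0.34]
(0.4496, 0.2496, 0.2) slide [-0.0002  0.0008  0.0545] twist [-0.1 -0.   0.1]
0.68 [248.5, 171.4, 17.7, 51.0] (array([0.45170617, 0.24499665]), np.float64(0.6558328999826659))
h 0.71 [249.1, 212.6, 20.5, 18.9] (array([0.49032781, 0.20682277]), np.float64(0.6693434770357847))
h 0.59 [250.9, 225.6, 25.1, 15.9] (array([0.45714078, 0.24047719]), np.float64(0.39022834545222607))
h 0.58 [246.7, 196.3, 15.3, 10.7] (array([0.4446, 0.2446]), np.float64(0.0))
h 0.53 [238.8, 182.7, 10.3, 16.2] (array([0.4446, 0.2446]), np.float64(0.0))
```

View pics/g3.png

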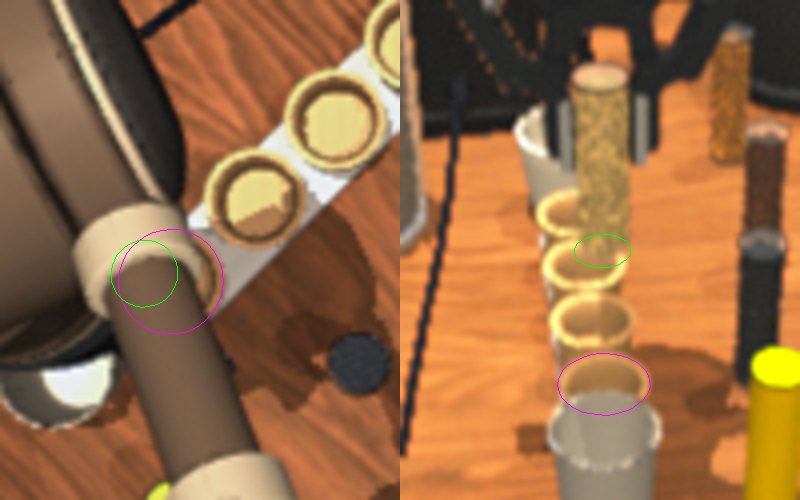

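Call:
carry_out(
  twist=[
    [0,0,0],
    [0,0,0],
    [0,0,0],
    [0,0,0],
    [0,0,0],
  ],
  slide=[
    [0,0.0008,0.03],
    [0,0.0008,0.055],
    [0,0.0008,0.07],
    [0,0.0008,0.08],
    [0,0.0008,0.09],
  ],
  hand=[0.0,0.0,0.0,0.0,0.0],
)

```text
time_s: 8.02
tool_pos: [0.4507, 0.2504, 0.165]
tcp_rot: [0.0, 0.393, 0.92, 0.001]
contact_force: [0.8, -0.4, -1.7]
gripper_width: 0.306
gripper_force: 59.4
```

Call:
carry_out(
  twist=[
    [0,0,0],
    [0,0,0],
    [0,0,0],
    [0,0,0],
    [0,0,0],
  ],
  slide=[
    [0,0,0.005],
    [0,0,0.01],
    [0,0,0.014],
    [0,0,0.018],
    [0,0,0.02],
  ],
  hand=[0.0,0.0,0.0,0.0,0.0],
)

```text
time_s: 8.65
tool_pos: [0.45, 0.2503, 0.1447]
tcp_rot: [-0.0, 0.393, 0.92, -0.0]
contact_force: [-0.3, -0.2, -1.1]
gripper_width: 0.312
gripper_force: 59.4
```

```bash
python3 - <<'E'
from h import *
plan((.4496,.2496,.14));print(r.get_state()['ft_torque'])
E
```

```text
t 8.65 pos [0.45   0.2503 0.1447] grip 26.6 59.423511028289795 F [-0.3 -0.2 -1.1] q [ 0.42  0.32  2.   -0.    0.83 -0.34]
(0.4496, 0.2496, 0.14) slide [-0.0002 -0.0008  0.0047] twist [-0.  -0.   0.1]
[ 0.04313856 -0.03012608  0.01693252]
```

Call:
carry_out(
  twist=[
    [0,0,0],
    [0,0,0],
    [0,0,0],
    [0,0,0],
    [0,0,0],
  ],
  slide=[
    [0,0,0.002],
    [0,0,0.0035],
    [0,0,0.0045],
    [0,0,0.005],
    [0,0,0.005],
  ],
  hand=[0.0,0.0,0.0,0.0,0.0],
)

```text
time_s: 9.28
tool_pos: [0.4501, 0.2504, 0.1402]
tcp_rot: [0.0, 0.393, 0.92, -0.0]
contact_force: [-2.0, -1.0, 2.4]
gripper_width: 0.313
gripper_force: 59.7
```

Call:
carry_out(
  twist=[
    [0,0,0],
    [0,0,0],
    [0,0,0],
    [0,0,0],
    [0,0,0],
  ],
  slide=[
    [0,0,0.0007],
    [0,0,0.0007],
    [0,0,0.0007],
    [0,0,0.0007],
    [0,0,0.0007],
  ],
  hand=[0.0,0.0,0.03,0.036,0.045],
)

```text
time_s: 9.9
tool_pos: [0.45, 0.2503, 0.139]
tcp_rot: [-0.0, 0.393, 0.92, -0.0]
contact_force: [-0.3, -0.6, 0.5]
gripper_width: 0.529
gripper_force: 0.0
```

Call:
carry_out(
  twist=[
    [0,0,0],
    [0,0,0],
    [0,0,0],
    [0,0,0],
    [0,0,0],
  ],
  slide=[
    [0,0,0],
    [0,0,0],
    [0,0,-0.03],
    [0,0,-0.07],
    [0,0,-0.1],
  ],
  hand=[0.055,0.06,0.06,0.06,0.06],
)

```text
time_s: 10.52
tool_pos: [0.4504, 0.2505, 0.2407]
tcp_rot: [0.0, 0.393, 0.92, 0.001]
contact_force: [0.0, 0.1, -0.1]
gripper_width: 0.706
gripper_force: 0.0
```

```bash
python3 - <<'E'
from h import *
plan((.5552,-.03,.24),(.5552,-.03,.126))
E
```

```text
t 10.525 pos [0.4504 0.2505 0.2407] grip 60.3 0.0 F [ 0.   0.1 -0.1] q [ 0.42  0.17  1.94  0.    1.03 -0.34]
(0.5552, -0.03, 0.24) slide [-0.275  -0.1184  0.0007] twist [0.1 0.  0.1]
(0.5552, -0.03, 0.126) slide [-0.275  -0.1185  0.1147] twist [0.1 0.  0.1]
```

```bash
cat >> h.py <<'E'
from scipy.spatial.transform import Rotation as R
def goal(g,t=14):
    "grasp point g (world), closing along +y, leaning back t deg"
    t=np.radians(t);Z=np.array([np.sin(t),0,-np.cos(t)]);Y=np.array([0,1.,0])
    return np.array(g)-.054*Z, R.from_matrix(np.c_[np.cross(Y,Z),Y,Z])
def planT(*gs,t=14):
    s=r.get_state();w,x,y,z=s['tcp_rot'];A=R.from_quat([x,y,z,w]);Z=A.as_matrix()[:,2]
    print('t',s['time_s'],'pos',s['tool_pos'].round(4),'grasp',(s['tool_pos']+.054*Z).round(4),'grip',round(s['gripper_width']*85.4,1),s['gripper_force'],'F',s['contact_force'].round(1),'q',s['qpos'].round(2))
    for g in gs:
        p,G=goal(g,t);print(g,p.round(4),'slide',A.inv().apply(p-s['tool_pos']).round(4),'twist',np.degrees((A.inv()*G).as_rotvec()).round(1))
    print('tool axes x,y,z',A.as_matrix().T.round(4).tolist())
E
python3 -c "
from h import *
planT((.545,-.03,.18))"
```

```text
t 10.525 pos [0.4504 0.2505 0.2407] grasp [0.4505 0.2505 0.1867] grip 60.3 0.0 F [ 0.   0.1 -0.1] q [ 0.42  0.17  1.94  0.    1.03 -0.34]
(0.545, -0.03, 0.18) [ 0.5319 -0.03    0.2324] slide [-0.2589 -0.1352  0.0083] twist [ -5.6 -13.2 -46. ]
tool axes x,y,z [[-0.6918, 0.7221, -0.0005], [0.7221, 0.6918, 0.0013], [0.0013, 0.0006, -1.0]]
```

Call:
carry_out(
  twist=[
    [-1.1,-2.6,-9.2],
    [-2.2,-5.3,-18.4],
    [-3.4,-7.9,-27.6],
    [-4.5,-10.6,-36.8],
    [-5.6,-13.2,-46],
  ],
  slide=[
    [-0.052,-0.027,0],
    [-0.104,-0.054,0],
    [-0.155,-0.081,0],
    [-0.207,-0.108,0],
    [-0.259,-0.135,0],
  ],
  hand=[0.06,0.06,0.06,0.06,0.055],
)

```text
time_s: 11.15
tool_pos: [0.5275, -0.0136, 0.2393]
tcp_rot: [0.116, 0.02, 0.993, 0.001]
contact_force: [0.5, 0.0, -0.2]
gripper_width: 0.646
gripper_force: 0.0
```

```bash
python3 - <<'E'
from h import *
planT((.5552,-.03,.18),(.5552,-.03,.072))
T=cap('top');S=cap('scene')
a=T['frame'][60:360,130:480];b=S['frame'][100:280,200:350]
cv2.imwrite('pics/g4.png',np.hstack([cv2.resize(a,(420,360)),cv2.resize(b,(300,360),interpolation=cv2.INTER_CUBIC)])[...,::-1])
E
```

```text
t 11.15 pos [ 0.5275 -0.0136  0.2393] grasp [ 0.5399 -0.0138  0.1867] grip 55.2 0.0 F [ 0.5  0.  -0.2] q [-0.12  0.1   2.05  0.04  0.77 -1.67]
(0.5552, -0.03, 0.18) [ 0.5421 -0.03    0.2324] slide [-0.0133 -0.0158  0.0101] twist [-0.2 -0.7 -2.3]
(0.5552, -0.03, 0.072) [ 0.5421 -0.03    0.1244] slide [ 0.0115 -0.0165  0.1152] twist [-0.2 -0.7 -2.3]
tool axes x,y,z [[-0.9725, 0.0394, -0.2295], [0.039, 0.9992, 0.0065], [0.2296, -0.0026, -0.9733]]
```

View pics/g4.png

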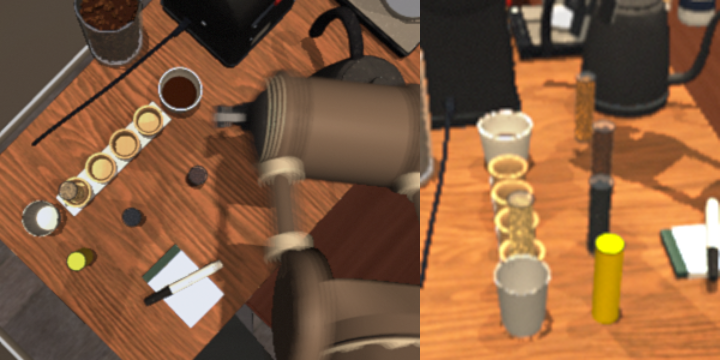

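```bash
python3 - <<'E'
from h import *
planT((.5552,-.03,.17),(.5552,-.03,.072))
E
```

```text
t 11.25 pos [ 0.5281 -0.0159  0.2395] grasp [ 0.5405 -0.0162  0.1869] grip 55.1 0.0 F [0.  0.4 1.6] q [-0.12  0.1   2.05  0.03  0.77 -1.67]
(0.5552, -0.03, 0.17) [ 0.5421 -0.03    0.2224] slide [-0.0104 -0.0135  0.0199] twist [-0.3 -0.7 -2.7]
(0.5552, -0.03, 0.072) [ 0.5421 -0.03    0.1244] slide [ 0.0121 -0.0141  0.1153] twist [-0.3 -0.7 -2.7]
tool axes x,y,z [[-0.9721, 0.0473, -0.2297], [0.0472, 0.9989, 0.006], [0.2297, -0.005, -0.9732]]
```

Call:
carry_out(
  twist=[
    [-0.3,-0.7,-2.7],
    [-0.3,-0.7,-2.7],
    [-0.3,-0.7,-2.7],
    [-0.3,-0.7,-2.7],
    [-0.3,-0.7,-2.7],
  ],
  slide=[
    [-0.01,-0.0135,0.02],
    [-0.01,-0.0135,0.02],
    [-0.01,-0.0135,0.02],
    [-0.01,-0.0135,0.02],
    [-0.01,-0.0135,0.02],
  ],
  hand=[0.055,0.055,0.055,0.055,0.055],
)

```text
time_s: 11.88
tool_pos: [0.541, -0.0252, 0.2222]
tcp_rot: [0.121, -0.002, 0.993, 0.001]
contact_force: [0.4, -0.1, 0.3]
gripper_width: 0.644
gripper_force: 0.0
```

```bash
python3 - <<'E'
from h import *
planT((.5552,-.03,.072))
T=cap('top');S=cap('scene')
A=nets.silhouettes('tube_blond','scene')
for d in A: print(d['rect'],fit(S,d['pixels'],(.45,.25),[(.014,.03),(.014,.114)]))
p=r.get_state()['tool_pos']
def cr(c,x0,y0,w,h):
  a=cv2.resize(c['frame'][y0:y0+h,x0:x0+w],(400,int(400*h/w)),interpolation=cv2.INTER_CUBIC);f=400/w
  for k in(-.028,0,.028):
    q=p+[.073*.235,k,-.073*.97];cv2.circle(a,tuple(int(v) for v in (proj(c,q)-[x0,y0])*f),2,(0,255,0),-1)
  return a
cv2.imwrite('pics/g5.png',np.hstack([cr(T,290,90,110,125),cr(S,230,60,110,125)])[...,::-1])
E
```

```text
t 11.875 pos [ 0.541  -0.0252  0.2222] grasp [ 0.554  -0.0251  0.1698] grip 55.0 0.0 F [ 0.4 -0.1  0.3] q [-0.14  0.15  2.03  0.06  0.72 -1.76]
(0.5552, -0.03, 0.072) [ 0.5421 -0.03    0.1244] slide [ 0.0225 -0.0049  0.0952] twist [ 0.1 -0.1  0.2]
tool axes x,y,z [[-0.9707, -0.004, -0.2403], [-0.0045, 1.0, 0.0015], [0.2403, 0.0026, -0.9707]]
[250.1, 211.4, 17.5, 31.7] (array([0.45531678, 0.24383167]), np.float64(0.7956848253665514))
[251.2, 212.7, 20.3, 17.4] (array([0.4943234, 0.2299121]), np.float64(0.20483032711708957))
[290.1, 207.1, 14.9, 40.2] (array([0.445, 0.245]), np.float64(0.0))
```

View pics/g5.png

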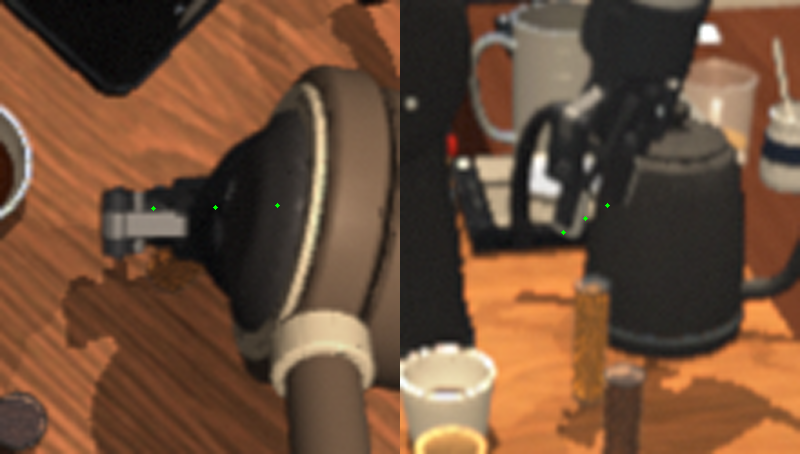

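```bash
python3 - <<'E'
from h import *
planT((.5552,-.03,.072));print(r.get_state()['joint_vel'].round(3))
for i in range(4):cap('top')
planT((.5552,-.03,.072));print(r.get_state()['joint_vel'].round(3),r.get_state()['tau'])
E
```

```text
t 12.025 pos [ 0.5411 -0.0256  0.222 ] grasp [ 0.554  -0.0255  0.1696] grip 55.1 0.0 F [ 0.  -0.1  0.5] q [-0.14  0.15  2.03  0.06  0.72 -1.76]
(0.5552, -0.03, 0.072) [ 0.5421 -0.03    0.1244] slide [ 0.0224 -0.0045  0.095 ] twist [ 0.1 -0.1  0.2]
tool axes x,y,z [[-0.9707, -0.0036, -0.2401], [-0.0041, 1.0, 0.0015], [0.2401, 0.0025, -0.9707]]
[-0.004  0.003  0.001 -0.001 -0.001 -0.001]
t 12.225 pos [ 0.541  -0.0259  0.2218] grasp [ 0.554  -0.0257  0.1694] grip 55.1 0.0 F [-0.   0.8 -0. ] q [-0.14  0.15  2.03  0.06  0.72 -1.76]
(0.5552, -0.03, 0.072) [ 0.5421 -0.03    0.1244] slide [ 0.0223 -0.0043  0.0948] twist [ 0.1 -0.1  0.2]
tool axes x,y,z [[-0.9708, -0.0033, -0.2398], [-0.0038, 1.0, 0.0015], [0.2398, 0.0024, -0.9708]]
[-0.002  0.     0.     0.     0.    -0.002] [ 3.39038309e-02 -3.14949882e+01 -2.47880584e+01  1.23565039e-01
 -9.49064903e-01  5.84342688e-04]
```

Call:
carry_out(
  twist=[
    [0,0,0],
    [0,0,0],
    [0,0,0],
    [0,0,0],
    [0,0,0],
  ],
  slide=[
    [0.001,-0.0043,0.008],
    [0.008,-0.0043,0.036],
    [0.015,-0.0043,0.065],
    [0.0223,-0.0043,0.0945],
    [0.0223,-0.0043,0.0945],
  ],
  hand=[0.055,0.055,0.055,0.055,0.055],
)

```text
time_s: 12.85
tool_pos: [0.5393, -0.0299, 0.1214]
tcp_rot: [0.117, -0.002, 0.993, 0.002]
contact_force: [-0.1, -0.0, 0.0]
gripper_width: 0.64
gripper_force: 0.0
```

```bash
python3 - <<'E'
from h import *
cap('top')
planT((.5552,-.03,.072))
E
```

```text
t 12.9 pos [ 0.541  -0.0301  0.1233] grasp [ 0.5537 -0.03    0.0708] grip 55.3 0.0 F [ 0.5 -0.4  0.2] q [-0.15  0.32  2.08  0.08  0.51 -1.79]
(0.5552, -0.03, 0.072) [ 0.5421 -0.03    0.1244] slide [-0.0014  0.0001 -0.0008] twist [ 0.2 -0.3  0.2]
tool axes x,y,z [[-0.9716, -0.0028, -0.2365], [-0.0034, 1.0, 0.0021], [0.2365, 0.0028, -0.9716]]
```

Call:
carry_out(
  twist=[
    [0,0,0],
    [0,0,0],
    [0,0,0],
    [0,0,0],
    [0,0,0],
  ],
  slide=[
    [-0.001,0,-0.001],
    [-0.001,0,-0.001],
    [-0.001,0,-0.001],
    [-0.001,0,-0.001],
    [-0.001,0,-0.001],
  ],
  hand=[0,0,0,0,0],
)

```text
time_s: 13.52
tool_pos: [0.5445, -0.0303, 0.1278]
tcp_rot: [0.123, -0.002, 0.992, 0.001]
contact_force: [-0.7, 1.6, 7.2]
gripper_width: 0.31
gripper_force: 59.4
```

```bash
python3 - <<'E'
from h import *
cap('top')
planT((.5552,-.03,.19),(.4876,.2106,.19),(.4876,.2106,.086))
E
```

```text
t 13.575 pos [ 0.5445 -0.0303  0.1278] grasp [ 0.5576 -0.0302  0.0754] grip 26.7 59.44552570581436 F [ 0.  -0.3  6.2] q [-0.15  0.31  2.07  0.08  0.52 -1.79]
(0.5552, -0.03, 0.19) [ 0.5421 -0.03    0.2424] slide [-0.0257  0.0004 -0.1117] twist [0.1 0.1 0.2]
(0.4876, 0.2106, 0.19) [0.4745 0.2106 0.2424] slide [ 0.039   0.2412 -0.1278] twist [0.1 0.1 0.2]
(0.4876, 0.2106, 0.086) [0.4745 0.2106 0.1384] slide [ 0.0644  0.2412 -0.0269] twist [0.1 0.1 0.2]
tool axes x,y,z [[-0.9698, -0.0035, -0.244], [-0.0038, 1.0, 0.0008], [0.244, 0.0017, -0.9698]]
```

Call:
carry_out(
  twist=[
    [0,0,0],
    [0,0,0],
    [0,0,0],
    [0,0,0],
    [0,0,0],
  ],
  slide=[
    [-0.003,0,-0.01],
    [-0.01,0,-0.04],
    [-0.02,0,-0.08],
    [-0.029,0,-0.116],
    [-0.029,0,-0.116],
  ],
  hand=[0,0,0,0,0],
)

```text
time_s: 14.2
tool_pos: [0.5452, -0.0305, 0.2497]
tcp_rot: [0.125, -0.002, 0.992, 0.0]
contact_force: [0.5, -0.5, -1.4]
gripper_width: 0.312
gripper_force: 59.0
```

```bash
python3 - <<'E'
from h import *
T=cap('top');S=cap('scene')
planT((.4876,.2106,.2),(.4876,.2106,.086))
s=r.get_state();w,x,y,z=s['tcp_rot'];g=s['tool_pos']+.054*R.from_quat([x,y,z,w]).as_matrix()[:,2]
A=nets.silhouettes('tube_amber','scene')
for d in A[:3]: print(d['rect'],fit(S,d['pixels'],g[:2],[(.014,g[2]-.072),(.014,g[2]+.028)]))
x0,y0,w,h=240,50,100,120
a=cv2.resize(S['frame'][y0:y0+h,x0:x0+w],None,fx=5,fy=5,interpolation=cv2.INTER_CUBIC)
for zz in(-.072,.028):cv2.polylines(a,[((outline(S,g[0],g[1],[(.014,g[2]+zz)])-[x0-.5,y0-.5])*5).astype(np.int32)],True,(0,255,0),1)
cv2.imwrite('pics/g6.png',a[...,::-1])
E
```

```text
t 14.3 pos [ 0.5424 -0.0301  0.2453] grasp [ 0.5553 -0.03    0.1928] grip 26.9 59.01244640350342 F [-0.2  0.2 -1.9] q [-0.15  0.12  2.01  0.06  0.77 -1.76]
(0.4876, 0.2106, 0.2) [0.4745 0.2106 0.2524] slide [ 0.0634  0.241  -0.0225] twist [ 0.1 -0.2  0.2]
(0.4876, 0.2106, 0.086) [0.4745 0.2106 0.1384] slide [0.0906 0.2408 0.0882] twist [ 0.1 -0.2  0.2]
tool axes x,y,z [[-0.971, -0.0034, -0.2389], [-0.0039, 1.0, 0.0016], [0.2389, 0.0025, -0.971]]
[294.8, 238.9, 15.9, 40.8] (array([ 0.55032533, -0.03495633]), np.float64(0.0))
[282.2, 116.3, 13.3, 40.3] (array([ 0.55033926, -0.02398054]), np.float64(0.6435129740518962))
```

View pics/g6.png

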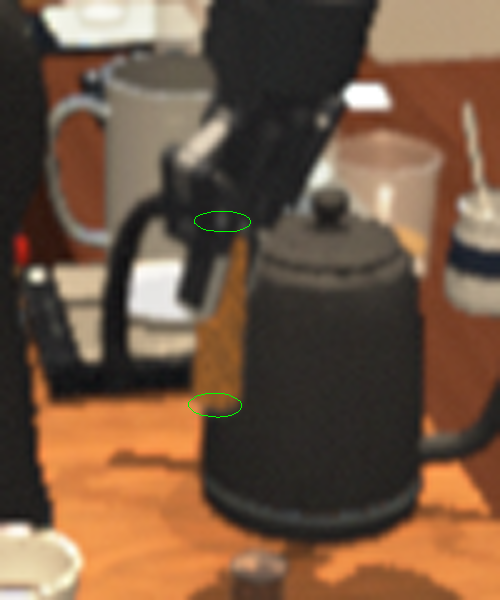

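Call:
carry_out(
  twist=[
    [0,0,0],
    [0,0,0],
    [0,0,0],
    [0,0,0],
    [0,0,0],
  ],
  slide=[
    [0.012,0.045,-0.0225],
    [0.026,0.1,-0.0225],
    [0.041,0.155,-0.0225],
    [0.055,0.21,-0.0225],
    [0.0634,0.241,-0.0225],
  ],
  hand=[0,0,0,0,0],
)

```text
time_s: 14.98
tool_pos: [0.4728, 0.2123, 0.2498]
tcp_rot: [0.118, -0.003, 0.993, 0.0]
contact_force: [0.7, -0.2, -1.1]
gripper_width: 0.311
gripper_force: 59.2
```

```bash
cat > chk.py <<'E'
from h import *
import sys
def chk(h,hs,base,name,x0,y0,w,hh,t=14):
    T=cap('top')
    for i in range(2): S=cap('scene')
    planT((*h,base+.072+.03),(*h,base+.072),t=t)
    s=r.get_state();a,x,y,z=s['tcp_rot'];g=s['tool_pos']+.054*R.from_quat([a,x,y,z] and [x,y,z,a]).as_matrix()[:,2]
    f=5;im=cv2.resize(S['frame'][y0:y0+hh,x0:x0+w],None,fx=f,fy=f,interpolation=cv2.INTER_CUBIC)
    def dr(o,c):cv2.polylines(im,[((o-[x0-.5,y0-.5])*f).astype(np.int32)],True,c,1)
    for zz in(-.072,.028):dr(outline(S,g[0],g[1],[(.014,g[2]+zz)]),(0,255,0))
    dr(outline(S,*h,[(.0245,.042)]),(255,0,255))
    cv2.imwrite('pics/'+name,im[...,::-1])
E
python3 -c "
from chk import *
chk((.4876,.2106),None,.014,'g7.png',200,110,100,118)"
```

```text
t 15.125 pos [0.4734 0.2113 0.2501] grasp [0.4862 0.2114 0.1976] grip 26.8 59.26552712917328 F [-0.1 -0.  -0.4] q [ 0.38  0.07  2.05 -0.12  0.8  -1.13]
(0.4876, 0.2106, 0.11599999999999999) [0.4745 0.2106 0.1684] slide [ 0.0182 -0.0007  0.0797] twist [ 0.1 -0.4  0.4]
(0.4876, 0.2106, 0.086) [0.4745 0.2106 0.1384] slide [ 0.0252 -0.0007  0.1088] twist [ 0.1 -0.4  0.4]
tool axes x,y,z [[-0.9719, -0.0071, -0.2354], [-0.0072, 1.0, -0.0004], [0.2354, 0.0013, -0.9719]]
```

View pics/g7.png

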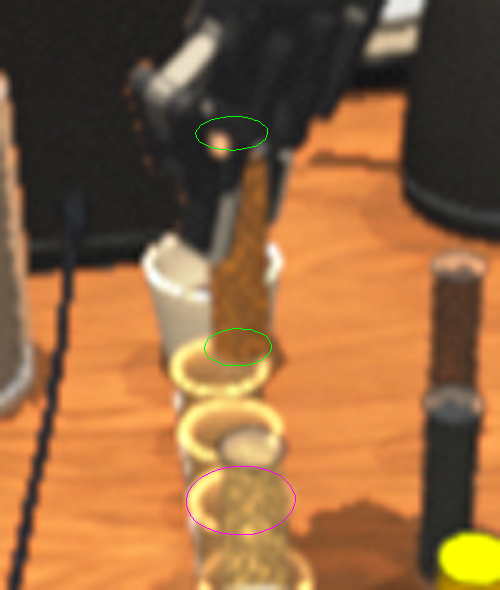

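Call:
carry_out(
  twist=[
    [0,0,0],
    [0,0,0],
    [0,0,0],
    [0,0,0],
    [0,0,0],
  ],
  slide=[
    [0.005,-0.0007,0.025],
    [0.01,-0.0007,0.048],
    [0.014,-0.0007,0.064],
    [0.0165,-0.0007,0.072],
    [0.0182,-0.0007,0.08],
  ],
  hand=[0,0,0,0,0],
)

```text
time_s: 15.75
tool_pos: [0.4772, 0.2097, 0.1702]
tcp_rot: [0.121, -0.001, 0.993, 0.001]
contact_force: [0.1, 1.2, -0.8]
gripper_width: 0.312
gripper_force: 59.2
```

Call:
carry_out(
  twist=[
    [0,0,0],
    [0,0,0],
    [0,0,0],
    [0,0,0],
    [0,0,0],
  ],
  slide=[
    [0.001,0,0.004],
    [0.002,0,0.008],
    [0.003,0,0.012],
    [0.004,0,0.016],
    [0.0047,0,0.0195],
  ],
  hand=[0,0,0,0,0],
)

```text
time_s: 16.38
tool_pos: [0.4769, 0.21, 0.1502]
tcp_rot: [0.121, -0.002, 0.993, 0.001]
contact_force: [-0.7, -1.0, -0.9]
gripper_width: 0.313
gripper_force: 59.2
```

```bash
python3 - <<'E'
from h import *
planT((.4876,.2106,.086))
E
```

```text
t 16.375 pos [0.4769 0.21   0.1502] grasp [0.4898 0.2102 0.0977] grip 26.7 59.24597829580307 F [-0.7 -1.  -0.9] q [ 0.37  0.24  2.1  -0.16  0.57 -1.08]
(0.4876, 0.2106, 0.086) [0.4745 0.2106 0.1384] slide [0.0051 0.0006 0.0109] twist [ 0.1 -0.1  0.2]
tool axes x,y,z [[-0.9708, -0.0034, -0.2398], [-0.0039, 1.0, 0.0015], [0.2398, 0.0024, -0.9708]]
```

Call:
carry_out(
  twist=[
    [0,0,0],
    [0,0,0],
    [0,0,0],
    [0,0,0],
    [0,0,0],
  ],
  slide=[
    [0.0022,0,0],
    [0.0029,0,0.003],
    [0.0035,0,0.0055],
    [0.004,0,0.0072],
    [0.004,0,0.0072],
  ],
  hand=[0,0,0,0,0],
)

```text
time_s: 17.0
tool_pos: [0.4746, 0.2099, 0.1422]
tcp_rot: [0.121, -0.002, 0.993, 0.001]
contact_force: [-0.7, -0.5, -0.4]
gripper_width: 0.311
gripper_force: 59.2
```

```bash
python3 - <<'E'
from h import *
cap('top');planT((.4876,.2106,.086))
E
```

```text
t 17.05 pos [0.4747 0.21   0.1423] grasp [0.4876 0.2101 0.0899] grip 26.4 59.24636095762253 F [ 0.4 -0.3 -0.9] q [ 0.37  0.25  2.11 -0.16  0.56 -1.07]
(0.4876, 0.2106, 0.086) [0.4745 0.2106 0.1384] slide [0.0011 0.0006 0.0038] twist [ 0.1 -0.1  0.2]
tool axes x,y,z [[-0.9709, -0.0033, -0.2396], [-0.0038, 1.0, 0.0015], [0.2396, 0.0023, -0.9709]]
```

Call:
carry_out(
  twist=[
    [0,0,0],
    [0,0,0],
    [0,0,0],
    [0,0,0],
    [0,0,0],
  ],
  slide=[
    [0.0002,0,0.001],
    [0.0005,0,0.002],
    [0.0005,0,0.002],
    [0.0005,0,0.002],
    [0.0005,0,0.002],
  ],
  hand=[0,0,0,0,0],
)

```text
time_s: 17.68
tool_pos: [0.4753, 0.2102, 0.1418]
tcp_rot: [0.121, -0.002, 0.993, 0.001]
contact_force: [-3.9, -1.7, 9.0]
gripper_width: 0.31
gripper_force: 60.4
```

Call:
carry_out(
  twist=[
    [0,0,0],
    [0,0,0],
    [0,0,0],
    [0,0,0],
    [0,0,0],
  ],
  slide=[
    [-0.0004,0,-0.0015],
    [-0.0004,0,-0.0015],
    [-0.0004,0,-0.0015],
    [-0.0004,0,-0.0015],
    [-0.0004,0,-0.0015],
  ],
  hand=[0,0.029,0.033,0.038,0.045],
)

```text
time_s: 18.3
tool_pos: [0.4747, 0.21, 0.1418]
tcp_rot: [0.121, -0.002, 0.993, 0.001]
contact_force: [0.5, 0.1, 0.8]
gripper_width: 0.528
gripper_force: 0.0
```

Call:
carry_out(
  twist=[
    [0,0,0],
    [0,0,0],
    [0,0,0],
    [0,0,0],
    [0,0,0],
  ],
  slide=[
    [0,0,0],
    [0,0,0],
    [-0.008,0,-0.03],
    [-0.016,0,-0.065],
    [-0.025,0,-0.1],
  ],
  hand=[0.045,0.045,0.045,0.045,0.05],
)

```text
time_s: 18.92
tool_pos: [0.4747, 0.2097, 0.2458]
tcp_rot: [0.12, -0.002, 0.993, 0.001]
contact_force: [-0.1, -0.0, 0.4]
gripper_width: 0.584
gripper_force: 0.0
```

```bash
python3 - <<'E'
from h import *
cap('top');cap('top');planT((.467,.0626,.18),(.467,.0626,.072))
E
```

```text
t 19.025 pos [0.478  0.211  0.2501] grasp [0.4915 0.2114 0.1978] grip 49.8 0.0 F [1.1 0.5 0.2] q [ 0.37  0.07  2.05 -0.12  0.78 -1.13]
(0.467, 0.0626, 0.18) [0.4539 0.0626 0.2324] slide [ 0.0281 -0.1484  0.0102] twist [0.3 0.4 0.2]
(0.467, 0.0626, 0.072) [0.4539 0.0626 0.1244] slide [ 0.055  -0.149   0.1148] twist [0.3 0.4 0.2]
tool axes x,y,z [[-0.9685, -0.0026, -0.2491], [-0.0041, 1.0, 0.0052], [0.2491, 0.0061, -0.9685]]
```

Call:
carry_out(
  twist=[
    [0,0,0],
    [0,0,0],
    [0,0,0],
    [0,0,0],
    [0,0,0],
  ],
  slide=[
    [0.009,-0.05,0],
    [0.019,-0.1,0.005],
    [0.028,-0.148,0.01],
    [0.028,-0.148,0.01],
    [0.028,-0.148,0.01],
  ],
  hand=[0.055,0.055,0.055,0.055,0.055],
)

```text
time_s: 19.65
tool_pos: [0.4508, 0.0619, 0.228]
tcp_rot: [0.121, -0.001, 0.993, 0.001]
contact_force: [-0.1, 0.5, 0.7]
gripper_width: 0.641
gripper_force: 0.0
```

```bash
python3 - <<'E'
from h import *
cap('top');cap('top');planT((.467,.0626,.18),(.467,.0626,.072))
E
```

```text
t 19.75 pos [0.4512 0.0627 0.2284] grasp [0.4641 0.0629 0.176 ] grip 55.1 0.0 F [-0.  -0.1 -0. ] q [ 0.05 -0.04  2.21 -0.01  0.72 -1.52]
(0.467, 0.0626, 0.18) [0.4539 0.0626 0.2324] slide [-0.0036 -0.0001 -0.0032] twist [ 0.2 -0.1  0.3]
(0.467, 0.0626, 0.072) [0.4539 0.0626 0.1244] slide [ 0.0223 -0.0003  0.1016] twist [ 0.2 -0.1  0.3]
tool axes x,y,z [[-0.9707, -0.0045, -0.2401], [-0.0051, 1.0, 0.0019], [0.2401, 0.003, -0.9707]]
```

Call:
carry_out(
  twist=[
    [0,0,0],
    [0,0,0],
    [0,0,0],
    [0,0,0],
    [0,0,0],
  ],
  slide=[
    [-0.002,0,0.003],
    [0.005,0,0.033],
    [0.0135,0,0.067],
    [0.0223,0,0.1016],
    [0.0223,0,0.1016],
  ],
  hand=[0.055,0.055,0.055,0.055,0.055],
)

```text
time_s: 20.38
tool_pos: [0.451, 0.0626, 0.1215]
tcp_rot: [0.117, -0.003, 0.993, 0.001]
contact_force: [-0.7, -0.2, -0.7]
gripper_width: 0.645
gripper_force: 0.0
```

Call:
carry_out(
  twist=[
    [0,0,0],
    [0,0,0],
    [0,0,0],
    [0,0,0],
    [0,0,0],
  ],
  slide=[
    [0,0,0],
    [0,0,0],
    [0,0,0],
    [0,0,0],
    [0,0,0],
  ],
  hand=[0,0,0,0,0],
)

```text
time_s: 21.0
tool_pos: [0.4551, 0.0621, 0.1261]
tcp_rot: [0.123, -0.002, 0.992, 0.001]
contact_force: [-1.5, 1.5, 7.0]
gripper_width: 0.313
gripper_force: 59.5
```

```bash
python3 - <<'E'
from h import *
cap('top');planT((.467,.0626,.2),(.5243,.1722,.2))
E
```

```text
t 21.05 pos [0.4552 0.0621 0.1261] grasp [0.4683 0.0623 0.0737] grip 26.7 59.4820636510849 F [-0.6  1.5  6.5] q [ 0.05  0.18  2.26 -0.02  0.46 -1.51]
(0.467, 0.0626, 0.2) [0.4539 0.0626 0.2524] slide [-0.0296  0.0007 -0.1228] twist [0.2 0.1 0.2]
(0.5243, 0.1722, 0.2) [0.5112 0.1722 0.2524] slide [-0.0855  0.1101 -0.1085] twist [0.2 0.1 0.2]
tool axes x,y,z [[-0.9698, -0.003, -0.2438], [-0.0036, 1.0, 0.002], [0.2438, 0.0029, -0.9698]]
```

Call:
carry_out(
  twist=[
    [0,0,0],
    [0,0,0],
    [0,0,0],
    [0,0,0],
    [0,0,0],
  ],
  slide=[
    [-0.003,0,-0.01],
    [-0.015,0,-0.06],
    [-0.03,0,-0.122],
    [-0.055,0.05,-0.118],
    [-0.0855,0.11,-0.11],
  ],
  hand=[0,0,0,0,0],
)

```text
time_s: 21.68
tool_pos: [0.5085, 0.1677, 0.2552]
tcp_rot: [0.123, -0.0, 0.992, 0.001]
contact_force: [0.8, -1.2, -0.7]
gripper_width: 0.313
gripper_force: 59.3
```

```bash
python3 -c "
from chk import *
chk((.5243,.1722),None,.0157,'g8.png',200,90,100,118)"
```

```text
t 21.825 pos [0.5079 0.1694 0.2525] grasp [0.5209 0.1696 0.2001] grip 26.4 59.58867788314819 F [-0.8 -0.3 -0.4] q [ 0.27  0.1   2.02 -0.08  0.79 -1.26]
(0.5243, 0.1722, 0.1177) [0.5112 0.1722 0.1701] slide [0.0166 0.0026 0.0808] twist [ 0.2 -0.1  0.4]
(0.5243, 0.1722, 0.0877) [0.5112 0.1722 0.1401] slide [0.0238 0.0026 0.1099] twist [ 0.2 -0.1  0.4]
tool axes x,y,z [[-0.9706, -0.0069, -0.2405], [-0.0075, 1.0, 0.0017], [0.2404, 0.0035, -0.9707]]
```

View pics/g8.png

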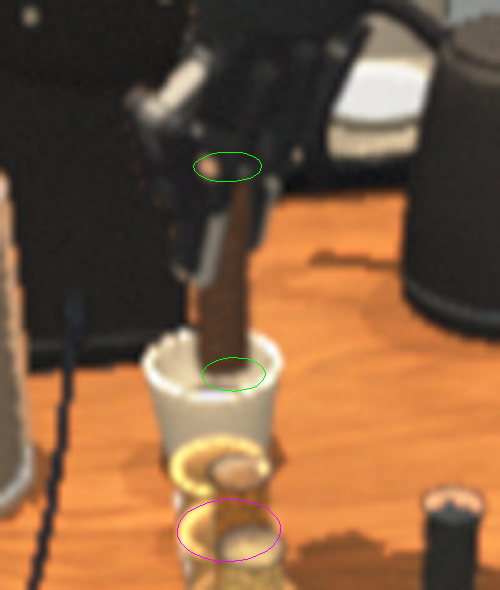

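```bash
python3 - <<'E'
from h import *
S=cap('scene');s=r.get_state();a,x,y,z=s['tcp_rot'];g=s['tool_pos']+.054*R.from_quat([x,y,z,a]).as_matrix()[:,2]
planT((.5243,.1722,.0877))
f=S['frame'].astype(int)
for row in range(140,168,3):
  print(row,[tuple(v) for v in f[row,236:256]][0:20:1] if row in(152,) else f[row,234:258].sum(1))
for zz in (-.0737,-.05,-.03):
  o=outline(S,g[0],g[1],[(.014,g[2]+zz)]);print(zz,o.min(0),o.max(0))
for d in nets.silhouettes('tube_brown','scene')[:2]:
  m=d['pixels'];print(d['rect'],d['confidence'],[(int(q),np.nonzero(m[q])[0].min(),np.nonzero(m[q])[0].max()) for q in np.nonzero(m.any(1))[0]])
E
```

```text
t 21.875 pos [0.5068 0.168  0.2516] grasp [0.5196 0.1681 0.1992] grip 26.6 59.57857936620712 F [-0.2 -0.4 -1.6] q [ 0.27  0.1   2.02 -0.09  0.79 -1.26]
(0.5243, 0.1722, 0.0877) [0.5112 0.1722 0.1401] slide [0.0222 0.0041 0.1094] twist [ 0.1 -0.2  0.3]
tool axes x,y,z [[-0.9712, -0.0057, -0.2381], [-0.0061, 1.0, 0.0007], [0.2381, 0.0021, -0.9712]]
140 [115 139 125 113 112 111 105 139 252 344 332 258 195 176 168 163 154 180
 254 370 450 470 474 478]
143 [125 178 193 177 131 101 103 190 313 343 296 214 179 176 170 160 184 302
 412 438 434 419 414 415]
146 [ 99  91 116 153 153 218 287 337 351 306 228 179 167 172 162 157 185 299
 395 420 417 418 421 441]
149 [103 103  96  99 102 160 245 216 182 172 179 182 175 173 168 162 171 287
 413 443 440 437 421 415]
152 [(np.int64(35), np.int64(32), np.int64(31)), (np.int64(33), np.int64(29), np.int64(30)), (np.int64(35), np.int64(33), np.int64(29)), (np.int64(71), np.int64(49), np.int64(35)), (np.int64(118), np.int64(77), np.int64(48)), (np.int64(97), np.int64(63), np.int64(42)), (np.int64(78), np.int64(54), np.int64(39)), (np.int64(79), np.int64(5
[... 2221 characters left out ...]
49, np.int64(240), np.int64(252)), (150, np.int64(240), np.int64(252)), (151, np.int64(240), np.int64(252)), (152, np.int64(240), np.int64(252)), (153, np.int64(240), np.int64(252)), (154, np.int64(240), np.int64(252)), (155, np.int64(240), np.int64(252)), (156, np.int64(240), np.int64(252)), (157, np.int64(241), np.int64(252)), (158, np.int64(241), np.int64(252)), (159, np.int64(241), np.int64(252)), (160, np.int64(241), np.int64(251)), (161, np.int64(241), np.int64(251)), (162, np.int64(241), np.int64(251)), (163, np.int64(241), np.int64(251)), (164, np.int64(241), np.int64(251)), (165, np.int64(242), np.int64(251)), (166, np.int64(243), np.int64(250)), (167, np.int64(246), np.int64(247))]
```

Call:
carry_out(
  twist=[
    [0,0,0],
    [0,0,0],
    [0,0,0],
    [0,0,0],
    [0,0,0],
  ],
  slide=[
    [0.002,0.004,0.025],
    [0.008,0.004,0.05],
    [0.012,0.004,0.068],
    [0.0155,0.004,0.081],
    [0.018,0.004,0.0925],
  ],
  hand=[0,0,0,0,0],
)

```text
time_s: 22.55
tool_pos: [0.5116, 0.1706, 0.1571]
tcp_rot: [0.12, -0.001, 0.993, 0.001]
contact_force: [0.1, 0.3, -0.4]
gripper_width: 0.316
gripper_force: 59.5
```

```bash
python3 - <<'E'
from h import *
cap('top');cap('top');planT((.5238,.172,.0897))
E
```

```text
t 22.65 pos [0.511  0.1707 0.1564] grasp [0.5238 0.1707 0.104 ] grip 26.8 59.53222632408142 F [ 0.1  0.4 -0.3] q [ 0.27  0.26  2.07 -0.11  0.59 -1.22]
(0.5238, 0.172, 0.0897) [0.5107 0.172  0.1421] slide [0.0036 0.0013 0.0139] twist [ 0.1 -0.3  0.2]
tool axes x,y,z [[-0.9715, -0.0028, -0.2371], [-0.0031, 1.0, 0.0007], [0.2371, 0.0014, -0.9715]]
```

Call:
carry_out(
  twist=[
    [0,0,0],
    [0,0,0],
    [0,0,0],
    [0,0,0],
    [0,0,0],
  ],
  slide=[
    [0.001,0.0008,0.004],
    [0.002,0.0008,0.008],
    [0.003,0.0008,0.011],
    [0.0036,0.0008,0.0139],
    [0.0036,0.0008,0.0139],
  ],
  hand=[0,0,0,0,0],
)

```text
time_s: 23.28
tool_pos: [0.5116, 0.1723, 0.1431]
tcp_rot: [0.12, -0.002, 0.993, 0.001]
contact_force: [0.3, 0.0, -0.2]
gripper_width: 0.31
gripper_force: 59.5
```

Call:
carry_out(
  twist=[
    [0,0,0],
    [0,0,0],
    [0,0,0],
    [0,0,0],
    [0,0,0],
  ],
  slide=[
    [0.0003,0,0.001],
    [0.0005,0,0.002],
    [0.0007,0,0.0028],
    [0.0007,0,0.0028],
    [0.0007,0,0.0028],
  ],
  hand=[0,0,0,0,0],
)

```text
time_s: 23.9
tool_pos: [0.5118, 0.1723, 0.1405]
tcp_rot: [0.121, -0.002, 0.993, 0.001]
contact_force: [-0.1, -0.0, -0.7]
gripper_width: 0.314
gripper_force: 59.5
```

```bash
python3 - <<'E'
from h import *
planT((.5238,.172,.0877))
E
```

```text
t 23.9 pos [0.5118 0.1723 0.1405] grasp [0.5247 0.1724 0.0881] grip 26.8 59.52918469905853 F [-0.1 -0.  -0.7] q [ 0.27  0.29  2.07 -0.12  0.55 -1.21]
(0.5238, 0.172, 0.0877) [0.5107 0.172  0.1401] slide [ 0.0011 -0.0003  0.0001] twist [ 0.1 -0.1  0.2]
tool axes x,y,z [[-0.9708, -0.0034, -0.2397], [-0.0038, 1.0, 0.0015], [0.2397, 0.0024, -0.9708]]
```

Call:
carry_out(
  twist=[
    [0,0,0],
    [0,0,0],
    [0,0,0],
    [0,0,0],
    [0,0,0],
  ],
  slide=[
    [0.0005,0,0.0007],
    [0.0008,0,0.0014],
    [0.0008,0,0.0014],
    [0.0008,0,0.0014],
    [0.0008,0,0.0014],
  ],
  hand=[0,0,0,0,0],
)

```text
time_s: 24.52
tool_pos: [0.512, 0.1724, 0.1401]
tcp_rot: [0.121, -0.002, 0.993, 0.001]
contact_force: [-2.1, -0.4, 6.1]
gripper_width: 0.309
gripper_force: 60.4
```

Contact at the expected height (home). Release.

Call:
carry_out(
  twist=[
    [0,0,0],
    [0,0,0],
    [0,0,0],
    [0,0,0],
    [0,0,0],
  ],
  slide=[
    [-0.0003,0,-0.001],
    [-0.0003,0,-0.001],
    [-0.0003,0,-0.001],
    [-0.0003,0,-0.001],
    [-0.0003,0,-0.001],
  ],
  hand=[0,0.029,0.033,0.038,0.045],
)

```text
time_s: 25.15
tool_pos: [0.5114, 0.1723, 0.1399]
tcp_rot: [0.121, -0.002, 0.993, 0.001]
contact_force: [0.2, -0.1, -0.3]
gripper_width: 0.533
gripper_force: 0.0
```

Call:
carry_out(
  twist=[
    [0,0,0],
    [0,0,0],
    [0,0,0],
    [0,0,0],
    [0,0,0],
  ],
  slide=[
    [0,0,0],
    [0,0,0],
    [-0.008,0,-0.03],
    [-0.016,0,-0.065],
    [-0.025,0,-0.1],
  ],
  hand=[0.045,0.045,0.045,0.045,0.05],
)

```text
time_s: 25.78
tool_pos: [0.5114, 0.172, 0.2438]
tcp_rot: [0.12, -0.002, 0.993, 0.001]
contact_force: [1.0, -0.3, -0.5]
gripper_width: 0.583
gripper_force: 0.0
```

```bash
python3 - <<'E'
from h import *
cap('top');cap('top');cap('top')
S=cap('scene')
for d in nets.silhouettes('tube_black','scene')[:1]: print(d['rect'],fit(S,d['pixels'],(.4098,.161),TUBE))
planT((.4098,.161,.18),(.4098,.161,.072))
E
```

```text
[290.6, 207.4, 17.1, 38.7] (array([0.40877703, 0.16129866]), np.float64(0.7739756866276452))
t 26.025 pos [0.5111 0.1719 0.2425] grasp [0.524  0.1721 0.19  ] grip 50.2 0.0 F [-0.5 -0.9 -0.7] q [ 0.27  0.12  2.02 -0.09  0.77 -1.25]
(0.4098, 0.161, 0.18) [0.3967 0.161  0.2324] slide [ 0.1135 -0.0105 -0.0176] twist [ 0.1 -0.2  0.2]
(0.4098, 0.161, 0.072) [0.3967 0.161  0.1244] slide [ 0.1393 -0.0107  0.0873] twist [ 0.1 -0.2  0.2]
tool axes x,y,z [[-0.9711, -0.0034, -0.2386], [-0.0038, 1.0, 0.0012], [0.2386, 0.0021, -0.9711]]
```

Call:
carry_out(
  twist=[
    [0,0,0],
    [0,0,0],
    [0,0,0],
    [0,0,0],
    [0,0,0],
  ],
  slide=[
    [0.045,-0.004,-0.0076],
    [0.09,-0.008,-0.014],
    [0.1135,-0.0108,-0.0176],
    [0.1135,-0.0108,-0.0176],
    [0.1135,-0.0108,-0.0176],
  ],
  hand=[0.055,0.055,0.055,0.055,0.055],
)

```text
time_s: 26.65
tool_pos: [0.398, 0.161, 0.2327]
tcp_rot: [0.121, -0.002, 0.993, 0.001]
contact_force: [0.7, 0.6, 0.5]
gripper_width: 0.642
gripper_force: 0.0
```

```bash
python3 - <<'E'
from h import *
cap('top');cap('top')
planT((.4098,.1607,.18),(.4098,.1607,.072))
E
```

```text
t 26.75 pos [0.3985 0.1611 0.2331] grasp [0.4115 0.1612 0.1807] grip 55.0 0.0 F [ 0.7  0.3 -0.7] q [ 0.33 -0.09  2.25 -0.11  0.75 -1.18]
(0.4098, 0.1607, 0.18) [0.3967 0.1607 0.2324] slide [ 0.0019 -0.0004  0.0002] twist [ 0.1 -0.1  0.2]
(0.4098, 0.1607, 0.072) [0.3967 0.1607 0.1244] slide [ 0.0279 -0.0005  0.1051] twist [ 0.1 -0.1  0.2]
tool axes x,y,z [[-0.9707, -0.003, -0.2404], [-0.0035, 1.0, 0.0017], [0.2404, 0.0025, -0.9707]]
```

Call:
carry_out(
  twist=[
    [0,0,0],
    [0,0,0],
    [0,0,0],
    [0,0,0],
    [0,0,0],
  ],
  slide=[
    [0.003,0,0.004],
    [0.01,0,0.034],
    [0.019,0,0.07],
    [0.0279,0,0.105],
    [0.0279,0,0.105],
  ],
  hand=[0.055,0.055,0.055,0.055,0.055],
)

```text
time_s: 27.38
tool_pos: [0.3929, 0.1601, 0.1213]
tcp_rot: [0.117, -0.002, 0.993, -0.0]
contact_force: [-0.0, 0.0, 0.1]
gripper_width: 0.646
gripper_force: 0.0
```

Call:
carry_out(
  twist=[
    [0,0,0],
    [0,0,0],
    [0,0,0],
    [0,0,0],
    [0,0,0],
  ],
  slide=[
    [0,0,0],
    [0,0,0],
    [0,0,0],
    [0,0,0],
    [0,0,0],
  ],
  hand=[0,0,0,0,0],
)

```text
time_s: 28.0
tool_pos: [0.3969, 0.1615, 0.1259]
tcp_rot: [0.123, -0.002, 0.992, 0.002]
contact_force: [-1.0, -0.7, 7.1]
gripper_width: 0.311
gripper_force: 59.6
```

```bash
python3 - <<'E'
from h import *
cap('top');planT((.41,.161,.215),(.4096,.08,.215),(.5605,.0900,.215),(.5605,.1333,.2))
E
```

```text
t 28.05 pos [0.3969 0.1615 0.1259] grasp [0.41   0.1617 0.0735] grip 26.2 59.55529510974884 F [-0.7 -0.4  7.8] q [ 0.33  0.13  2.32 -0.17  0.46 -1.1 ]
(0.41, 0.161, 0.215) [0.3969 0.161  0.2674] slide [-0.0345 -0.0002 -0.1372] twist [0.2 0.1 0.2]
(0.4096, 0.08, 0.215) [0.3965 0.08   0.2674] slide [-0.0338 -0.0812 -0.1376] twist [0.2 0.1 0.2]
(0.5605, 0.09, 0.215) [0.5474 0.09   0.2674] slide [-0.1802 -0.0718 -0.1009] twist [0.2 0.1 0.2]
(0.5605, 0.1333, 0.2) [0.5474 0.1333 0.2524] slide [-0.1767 -0.0285 -0.0862] twist [0.2 0.1 0.2]
tool axes x,y,z [[-0.9699, -0.0032, -0.2433], [-0.004, 1.0, 0.0027], [0.2433, 0.0036, -0.9699]]
```

Call:
carry_out(
  twist=[
    [0,0,0],
    [0,0,0],
    [0,0,0],
    [0,0,0],
    [0,0,0],
  ],
  slide=[
    [-0.003,0,-0.01],
    [-0.015,0,-0.06],
    [-0.03,0,-0.12],
    [-0.036,0,-0.14],
    [-0.075,-0.007,-0.13],
  ],
  hand=[0,0,0,0,0],
)

```text
time_s: 28.68
tool_pos: [0.4369, 0.1547, 0.2717]
tcp_rot: [0.123, -0.003, 0.992, 0.002]
contact_force: [0.4, 0.2, -1.0]
gripper_width: 0.315
gripper_force: 59.3
```

Call:
carry_out(
  twist=[
    [0,0,0],
    [0,0,0],
    [0,0,0],
    [0,0,0],
    [0,0,0],
  ],
  slide=[
    [-0.05,-0.01,0.013],
    [-0.1,-0.021,0.035],
    [-0.1,-0.021,0.035],
    [-0.1,-0.021,0.035],
    [-0.1,-0.021,0.035],
  ],
  hand=[0,0,0,0,0],
)

```text
time_s: 29.3
tool_pos: [0.5413, 0.1337, 0.2585]
tcp_rot: [0.12, -0.002, 0.993, 0.001]
contact_force: [-0.8, -0.3, -0.5]
gripper_width: 0.312
gripper_force: 59.2
```

```bash
python3 - <<'E'
from h import *
cap('top');cap('top');S=cap('scene');s=r.get_state();a,x,y,z=s['tcp_rot'];g=s['tool_pos']+.054*R.from_quat([x,y,z,a]).as_matrix()[:,2]
planT((.5605,.133,.104))
for zz in (-.0735,-.05):
  o=outline(S,g[0],g[1],[(.014,g[2]+zz)]);print(zz,o.min(0),o.max(0))
for d in nets.silhouettes('tube_black','scene')[:2]:
  m=d['pixels'];print(d['rect'],d['confidence'],[(int(q),np.nonzero(m[q])[0].min(),np.nonzero(m[q])[0].max()) for q in np.nonzero(m.any(1))[0]][-14:])
x0,y0=200,90
im=cv2.resize(S['frame'][y0:y0+118,x0:x0+100],None,fx=5,fy=5,interpolation=cv2.INTER_CUBIC)
def dr(o,c):cv2.polylines(im,[((o-[x0-.5,y0-.5])*5).astype(np.int32)],True,c,1)
dr(outline(S,g[0],g[1],[(.014,g[2]-.0735)]),(0,255,0));dr(outline(S,.5607,.1332,[(.0245,.042)]),(255,0,255))
cv2.imwrite('pics/g9.png',im[...,::-1])
E
```

```text
t 29.45 pos [0.5418 0.1338 0.259 ] grasp [0.5548 0.1339 0.2066] grip 26.5 59.24362689256668 F [ 0.7  0.3 -1.3] q [ 0.18  0.13  1.97 -0.06  0.81 -1.36]
(0.5605, 0.133, 0.104) [0.5474 0.133  0.1564] slide [ 0.0192 -0.001   0.101 ] twist [ 0.2 -0.1  0.2]
tool axes x,y,z [[-0.9707, -0.0042, -0.2404], [-0.0047, 1.0, 0.0017], [0.2404, 0.0028, -0.9707]]
-0.0735 [238.11342 148.49011] [250.14706 154.48105]
-0.05 [237.72375 139.56516] [249.96288 145.40947]
[244.1, 131.7, 13.8, 46.7] 0.93 [(141, np.int64(238), np.int64(250)), (142, np.int64(239), np.int64(250)), (143, np.int64(239), np.int64(250)), (144, np.int64(239), np.int64(250)), (145, np.int64(239), np.int64(250)), (146, np.int64(239), np.int64(250)), (147, np.int64(239), np.int64(250)), (148, np.int64(239), np.int64(250)), (149, np.int64(239), np.int64(250)), (150, np.int64(239), np.int64(250)), (151, np.int64(239), np.int64(250)), (152, np.int64(239), np.int64(249)), (153, np.int64(240), np.int64(248)), (154, np.int64(242), np.int64(246))]
```

View pics/g9.png

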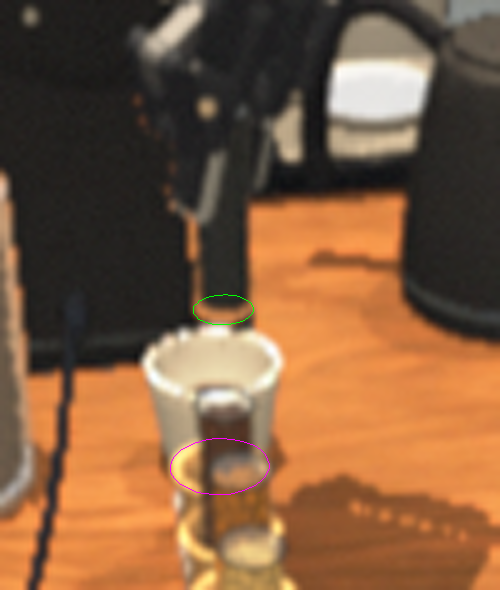

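Call:
carry_out(
  twist=[
    [0,0,0],
    [0,0,0],
    [0,0,0],
    [0,0,0],
    [0,0,0],
  ],
  slide=[
    [-0.003,-0.001,0.02],
    [0.006,-0.001,0.048],
    [0.012,-0.001,0.072],
    [0.0165,-0.001,0.09],
    [0.0192,-0.001,0.101],
  ],
  hand=[0,0,0,0,0],
)

```text
time_s: 30.12
tool_pos: [0.5476, 0.1327, 0.155]
tcp_rot: [0.12, -0.002, 0.993, 0.001]
contact_force: [-0.1, 0.3, -0.9]
gripper_width: 0.311
gripper_force: 59.2
```

```bash
python3 - <<'E'
from h import *
cap('top');cap('top');planT((.5605,.133,.0897))
E
```

```text
t 30.225 pos [0.5472 0.1326 0.1547] grasp [0.56   0.1327 0.1022] grip 26.4 59.24661040306091 F [ 0.   0.2 -1.1] q [ 0.18  0.3   2.01 -0.07  0.59 -1.34]
(0.5605, 0.133, 0.0897) [0.5474 0.133  0.1421] slide [0.0028 0.0004 0.0123] twist [ 0.1 -0.3  0.2]
tool axes x,y,z [[-0.9714, -0.0037, -0.2373], [-0.0041, 1.0, 0.0011], [0.2373, 0.002, -0.9714]]
```

Call:
carry_out(
  twist=[
    [0,0,0],
    [0,0,0],
    [0,0,0],
    [0,0,0],
    [0,0,0],
  ],
  slide=[
    [0.001,0,0.0035],
    [0.0018,0,0.007],
    [0.0025,0,0.01],
    [0.003,0,0.0123],
    [0.003,0,0.0123],
  ],
  hand=[0,0,0,0,0],
)

```text
time_s: 30.85
tool_pos: [0.5481, 0.1326, 0.1429]
tcp_rot: [0.121, -0.002, 0.993, 0.001]
contact_force: [-0.2, 0.6, -1.3]
gripper_width: 0.311
gripper_force: 59.2
```

Call:
carry_out(
  twist=[
    [0,0,0],
    [0,0,0],
    [0,0,0],
    [0,0,0],
    [0,0,0],
  ],
  slide=[
    [0.0003,0,0.001],
    [0.0005,0,0.002],
    [0.0007,0,0.0028],
    [0.0007,0,0.0028],
    [0.0007,0,0.0028],
  ],
  hand=[0,0,0,0,0],
)

```text
time_s: 31.48
tool_pos: [0.5483, 0.1326, 0.1402]
tcp_rot: [0.121, -0.002, 0.993, 0.001]
contact_force: [0.3, 0.2, -0.4]
gripper_width: 0.312
gripper_force: 59.2
```

```bash
python3 - <<'E'
from h import *
planT((.5605,.133,.0875))
E
```

```text
t 31.475 pos [0.5483 0.1326 0.1402] grasp [0.5612 0.1327 0.0878] grip 26.6 59.248573780059814 F [ 0.3  0.2 -0.4] q [ 0.18  0.32  2.02 -0.08  0.56 -1.34]
(0.5605, 0.133, 0.0875) [0.5474 0.133  0.1399] slide [0.0009 0.0004 0.0001] twist [ 0.1 -0.1  0.2]
tool axes x,y,z [[-0.9708, -0.0033, -0.2398], [-0.0038, 1.0, 0.0016], [0.2398, 0.0024, -0.9708]]
```

Call:
carry_out(
  twist=[
    [0,0,0],
    [0,0,0],
    [0,0,0],
    [0,0,0],
    [0,0,0],
  ],
  slide=[
    [0.0005,0,0.0007],
    [0.0006,0,0.0014],
    [0.0006,0,0.0014],
    [0.0006,0,0.0014],
    [0.0006,0,0.0014],
  ],
  hand=[0,0,0,0,0],
)

```text
time_s: 32.1
tool_pos: [0.5485, 0.1327, 0.14]
tcp_rot: [0.121, -0.002, 0.993, 0.001]
contact_force: [-3.5, -1.5, 6.6]
gripper_width: 0.31
gripper_force: 60.3
```

Call:
carry_out(
  twist=[
    [0,0,0],
    [0,0,0],
    [0,0,0],
    [0,0,0],
    [0,0,0],
  ],
  slide=[
    [-0.0003,0,-0.001],
    [-0.0003,0,-0.001],
    [-0.0003,0,-0.001],
    [-0.0003,0,-0.001],
    [-0.0003,0,-0.001],
  ],
  hand=[0,0.029,0.033,0.038,0.045],
)

```text
time_s: 32.72
tool_pos: [0.548, 0.1326, 0.1397]
tcp_rot: [0.121, -0.002, 0.993, 0.001]
contact_force: [-0.2, 0.0, 0.1]
gripper_width: 0.528
gripper_force: 0.0
```

Call:
carry_out(
  twist=[
    [0,0,0],
    [0,0,0],
    [0,0,0],
    [0,0,0],
    [0,0,0],
  ],
  slide=[
    [0,0,0],
    [0,0,0],
    [-0.008,0,-0.03],
    [-0.016,0,-0.065],
    [-0.025,0,-0.1],
  ],
  hand=[0.045,0.045,0.045,0.045,0.045],
)

```text
time_s: 33.35
tool_pos: [0.5481, 0.1324, 0.2436]
tcp_rot: [0.12, -0.002, 0.993, 0.001]
contact_force: [0.0, -0.6, 0.1]
gripper_width: 0.527
gripper_force: 0.0
```

Call:
carry_out(
  twist=[
    [0,0,0],
    [0,0,0],
    [0,0,0],
    [0,0,0],
    [0,0,0],
  ],
  slide=[
    [0.03,-0.04,0],
    [0.06,-0.08,0],
    [0.09,-0.12,0],
    [0.12,-0.16,0],
    [0.15,-0.2,0],
  ],
  hand=[0.045,0.045,0.045,0.045,0.045],
)

```text
time_s: 33.98
tool_pos: [0.4026, -0.069, 0.2066]
tcp_rot: [0.121, -0.002, 0.993, 0.001]
contact_force: [0.4, -0.3, 0.1]
gripper_width: 0.532
gripper_force: 0.0
```

```bash
python3 - <<'E'
from h import *
T=cap('top');T=cap('top');S=cap('scene')
print(r.get_state()['tool_pos'])
for t,h in dict(blond=(.4496,.2496),amber=(.4876,.2106),brown=(.5243,.1722),black=(.5609,.1333)).items():
  for d in nets.silhouettes('tube_'+t,'top')[:2]: print(t,d['rect'],fit(T,d['pixels'],h,[(.014,.042),(.014,.114)]))
for n,c in (('scene',S),('top',T)):
  for k,x,z in [('dosing_cup',(.412,.3),[(.022,0),(.027,.069)]),('tasting_cup',(.608,.08),[(.028,0),(.034,.062)])]:
    for d in nets.silhouettes(k,n)[:1]: print(k,n,d['rect'],fit(c,d['pixels'],x,z))
def cr(c,x0,y0,w,h,hs):
  f=400/w;a=cv2.resize(c['frame'][y0:y0+h,x0:x0+w],None,fx=f,fy=f,interpolation=cv2.INTER_CUBIC)[:600,:400]
  for p in hs: cv2.polylines(a,[((outline(c,*p,[(.014,.114)])-[x0-.5,y0-.5])*f).astype(np.int32)],True,(0,255,0),1)
  return a
H=[(.4496,.2496),(.4876,.2106),(.5243,.1722),(.5609,.1333)]
cv2.imwrite('pics/end.png',np.hstack([cr(T,145,110,160,160,H),cr(S,205,140,120,120,H)])[...,::-1])
E
```

```text
[ 0.4020124  -0.06943534  0.20608989]
blond [188.9, 218.9, 20.4, 21.5] (array([0.44911569, 0.24893342]), np.float64(0.9122568093385214))
amber [209.9, 200.1, 17.5, 18.9] (array([0.48498195, 0.20994681]), np.float64(0.8952483801295896))
amber [196.7, 275.0, 21.0, 14.3] (array([0.4826, 0.2056]), np.float64(0.0))
brown [232.9, 178.1, 18.1, 23.4] (array([0.52320784, 0.17258282]), np.float64(0.8808928227823745))
black [254.4, 157.8, 16.1, 25.2] (array([0.55825626, 0.13260695]), np.float64(0.8699946130364518))
tasting_cup scene [240.6, 169.1, 22.9, 25.4] (array([0.60667603, 0.08194443]), np.float64(0.4023108331161498))
dosing_cup top [164.0, 244.2, 30.6, 28.9] (array([0.41074567, 0.30048249]), np.float64(0.9259259259259259))
tasting_cup top [281.8, 134.7, 35.5, 36.0] (array([0.60448082, 0.0830632 ]), np.float64(0.9569282136894824))
```

View pics/end.png

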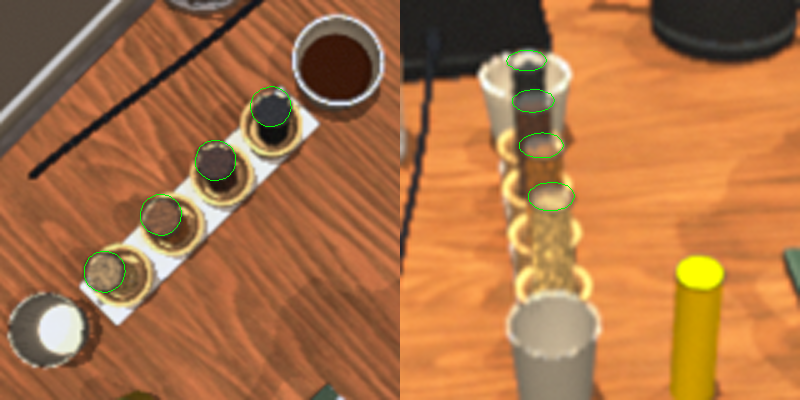

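The tops of all four tubes match the rings drawn at home height (z = 0.114), in both the top view (104,272), (162,215), (215,160), (271,106) and the scene view. The order from the steel cup is pale, orange, chocolate, black, and both cups are where they started. Handing in.

```bash
python3 -c "
from h import *
print(order.hand_in())"
```

```text
the job is handed in; nothing more can be done
None
```

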